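# Finish the drying crib and present a glazed tile for sponging

## Task

Finish the drying crib on the ware board: lay the two spare slats as its third layer, crosswise on the middle layer, one above each slat of the bottom layer. Then draw the terracotta tile with the blue glaze up out of the dowel rack and lean it back, blue face up, halfway to level or flatter, over the middle of the crib with its lower edge about 10 cm above the slats, so that I can sponge its underside; finish holding it there, do not put it down. Leave the lower slats, the other two tiles, the pail and the mug as they are.

Things in the scene. Friction and masses are not known exactly. Their poses are not given: they have to be found in the camera images.
- ware_board: dark brown hardboard ware board, 220 x 220 x 12 mm, fixed on the bench; origin at the centre of its underside (z = 0), x and y along its edges. Crib on its middle: bottom slats along the board's x at y = +45 and -45 mm, middle slats along its y at x = +45 and -45 mm; the third layer belongs along x at y = +45 and -45 mm, slat middles then 52 mm and crib top 60 mm above the bench
- slat_a: spare pale birch slat, 180 long x 20 wide x 16 mm thick, 40 g; origin at its middle, x along its length, z up (a half turn either way is the same slat). It lies flat on the bench, to the robot's right of the board
- slat_b: spare pale birch slat, 180 long x 20 wide x 16 mm thick, 40 g; origin at its middle, x along its length, z up (a half turn either way is the same slat). It lies flat on the bench, about 90 mm from the other spare slat
- low_1: pale birch slat, 180 long x 20 wide x 16 mm thick, 40 g; origin at its middle, x along its length, z up (a half turn either way is the same slat). Bottom layer of the crib, loose
- low_2: pale birch slat, 180 long x 20 wide x 16 mm thick, 40 g; origin at its middle, x along its length, z up (a half turn either way is the same slat). Bottom layer of the crib, loose
- mid_1: pale birch slat, 180 long x 20 wide x 16 mm thick, 40 g; origin at its middle, x along its length, z up (a half turn either way is the same slat). Middle layer of the crib, loose
- mid_2: pale birch slat, 180 long x 20 wide x 16 mm thick, 40 g; origin at its middle, x along its length, z up (a half turn either way is the same slat). Middle layer of the crib, loose
- rack: wooden dowel rack fixed on the bench, left of the board, 210 (its x) x 110 mm (its y); origin at the centre of its underside. Two rails along x, tops at 24 mm, carry pairs of upright 8 mm dowels, tops at 74 mm, leaving three slots 14 mm wide at x = -70, 0 and +70 mm. A tile stands in each; which is where varies
- tile_blue: terracotta (red-brown) tile standing on its lower edge between the dowels of the rack: 10 mm thick (x), 100 wide (y), 140 tall (z), about 250 g. Origin at the middle of its lower edge, z up to the top edge. Its +x face, away from the robot, is glazed blue on the lower 100 mm; the top 40 mm is bare clay to grip. Top edge 164 mm above the bench
- tile_blue_mid (a point): the middle of the blue-glazed tile, 70 mm above its lower edge
- tile_green: cream tile with green glaze standing on its lower edge between the dowels of the rack: 10 mm thick (x), 100 wide (y), 140 tall (z), about 250 g. Origin at the middle of its lower edge, z up to the top edge. To be left alone
- tile_amber: cream tile with amber glaze standing on its lower edge between the dowels of the rack: 10 mm thick (x), 100 wide (y), 140 tall (z), about 250 g. Origin at the middle of its lower edge, z up to the top edge. To be left alone
- pail: small zinc pail, 96 mm across, 92 mm high, standing on the far side of the board; origin at the centre of its foot. To be left alone
- mug: cream mug, 80 mm across, 90 mm high, on the far right; origin at the centre of its foot. To be left alone

How it is judged (in metres and radians):
On the way, in this order (a step that is already met when the one before it is completed fails the run):
1. both spare slats lie released as the third layer, crosswise on the middle layer, one on each side, above the bottom slats ((((y of slat_a in the frame of ware_board between 0.025 and 0.068 m and x of slat_a in the frame of ware_board between -0.03 and 0.03 m and z of slat_a in the frame of ware_board between 0.047 and 0.057 m and angle between the x axis of slat_a and the x axis of ware_board, either way round below 0.2 rad and contact force between the fingers and slat_a below 0.2 N and linear speed of slat_a below 0.03 m/s) and (y of slat_b in the frame of ware_board between -0.068 and -0.025 m and x of slat_b in the frame of ware_board between -0.03 and 0.03 m and z of slat_b in the frame of ware_board between 0.047 and 0.057 m and angle between the x axis of slat_b and the x axis of ware_board, either way round below 0.2 rad and contact force between the fingers and slat_b below 0.2 N and linear speed of slat_b below 0.03 m/s)) or ((y of slat_a in the frame of ware_board between -0.068 and -0.025 m and x of slat_a in the frame of ware_board between -0.03 and 0.03 m and z of slat_a in the frame of ware_board between 0.047 and 0.057 m and angle between the x axis of slat_a and the x axis of ware_board, either way round below 0.2 rad and contact force between the fingers and slat_a below 0.2 N and linear speed of slat_a below 0.03 m/s) and (y of slat_b in the frame of ware_board between 0.025 and 0.068 m and x of slat_b in the frame of ware_board between -0.03 and 0.03 m and z of slat_b in the frame of ware_board between 0.047 and 0.057 m and angle between the x axis of slat_b and the x axis of ware_board, either way round below 0.2 rad and contact force between the fingers and slat_b below 0.2 N and linear speed of slat_b below 0.03 m/s)))), for 0.2 s.
2. the blue tile is drawn up clear of the dowels, gripped (contact force between the fingers and tile_blue above 1 N and height (world z) of tile_blue above 0.08 m), for 0.2 s.
At the end, for the whole second after the job is handed in: Both spare slats rest crosswise on the middle layer (0.2 rad), each above a bottom slat (about 20 mm, 30 mm lengthwise); lower slats within 20 mm. The fingers alone hold the blue tile still: glazed face within 55 deg of up, lower edge over 60 mm above the crib, middle within 60 mm of the board's ((((y of slat_a in the frame of ware_board between 0.025 and 0.068 m and x of slat_a in the frame of ware_board between -0.03 and 0.03 m and z of slat_a in the frame of ware_board between 0.047 and 0.057 m and angle between the x axis of slat_a and the x axis of ware_board, either way round below 0.2 rad and contact force between the fingers and slat_a below 0.2 N and linear speed of slat_a below 0.03 m/s) and (y of slat_b in the frame of ware_board between -0.068 and -0.025 m and x of slat_b in the frame of ware_board between -0.03 and 0.03 m and z of slat_b in the frame of ware_board between 0.047 and 0.057 m and angle between the x axis of slat_b and the x axis of ware_board, either way round below 0.2 rad and contact force between the fingers and slat_b below 0.2 N and linear speed of slat_b below 0.03 m/s)) or ((y of slat_a in the frame of ware_board between -0.068 and -0.025 m and x of slat_a in the frame of ware_board between -0.03 and 0.03 m and z of slat_a in the frame of ware_board between 0.047 and 0.057 m and angle between the x axis of slat_a and the x axis of ware_board, either way round below 0.2 rad and contact force between the fingers and slat_a below 0.2 N and linear speed of slat_a below 0.03 m/s) and (y of slat_b in the frame of ware_board between 0.025 and 0.068 m and x of slat_b in the frame of ware_board between -0.03 and 0.03 m and z of slat_b in the frame of ware_board between 0.047 and 0.057 m and angle between the x axis of slat_b and the x axis of ware_board, either way round below 0.2 rad and contact force between the fingers and slat_b below 0.2 N and linear speed of slat_b below 0.03 m/s))) and distance of each of low_1, low_2, mid_1, mid_2 from where it was at the start of the episode below 0.02 m and contact force between the fingers and tile_blue above 1 N and angle between tile_blue's own x axis and vertical below 0.96 rad and height (world z) of each of tile_blue, tile_blue_mid above 0.12 m and horizontal distance between tile_blue_mid and ware_board below 0.06 m and linear speed of tile_blue below 0.03 m/s and contact force between tile_blue and rack below 0.1 N and contact force between tile_blue and slat_a below 0.1 N and contact force between tile_blue and slat_b below 0.1 N and contact force between tile_blue and pail below 0.1 N); the arm keeps its last pose, push and grip.
It fails at once if the green tile is moved or tipped (distance of tile_green from where it was at the start of the episode above 0.03 m or angle between tile_green's own z axis and vertical above 0.3 rad).
It fails at once if the amber tile is moved or tipped (distance of tile_amber from where it was at the start of the episode above 0.03 m or angle between tile_amber's own z axis and vertical above 0.3 rad).
It fails at once if the pail is moved or tipped (distance of pail from where it was at the start of the episode above 0.03 m or angle between pail's own z axis and vertical above 0.3 rad).
It fails at once if the mug is moved or tipped (distance of mug from where it was at the start of the episode above 0.03 m or angle between mug's own z axis and vertical above 0.3 rad).
It also fails if it takes over 69 s, if anything falls off the work surface, if the arm or the gripper's body presses on something with over 40 N, if the wrist force passes 120 N, or if a joint passes its speed limit or range.

## Robot

A 6-joint arm with a two-finger parallel gripper is mounted at the origin on the work surface. World frame = base frame: x ahead of the robot, y to its left, z up, the work surface at z = 0. Lengths are in m, angles in degrees, forces in N, time in s.
With the tool pointing down it reaches from about 0.4 to 0.825 m from the base axis. Payload 7 kg.
Tool frame: the origin (TCP) lies midway between the tips of the shut fingers; the grasp point (between the pads) lies 19 mm behind it; z points along the fingers, y is the line along which they close (so a half turn about z gives the same grasp; the last joint's range is limited). The gripper opens to 88 mm and grips with 3 to 60 N. Pads are 19 mm wide; open, the fingers measure 130 mm over their backs; the gripper's body (78 mm by 193 mm) begins 47 mm behind the grasp point.
Start: joints at [79.819, 20.546, 0.682, 0, -70.136, -16.507], TCP at [0.303, 0.603, 0.227] pointing down, gripper open.
Joint ranges: [-176.03, 176.03], [-82.01, 121.73], [-58.28, 71.71], [-173.87, 95.51], [-174.79, -0.11], [-173.66, 173.66]. Speed limits (degrees/s): [136.94, 136.94, 172.46, 180, 180, 180].

## Interface

Orientations are given as [roll, pitch, yaw] about the fixed x, y, z axes, in that order (R = Rz(yaw) Ry(pitch) Rx(roll)).
In Python, from plant import get_state, optics, order gives the robot as it stands. The module is installed in compiled form; this text tells all that it offers.
- The arm moves only by the tool send_rows, never from a script. Its argument "moves" is a list of rows, each an object with "slide": the shift along the tool's x, y, z as a fraction of full scale, a list of three; "turn": the turn about the tool's z as a fraction of full scale; "gripper": the opening, from 0 (shut) to 1 (fully open). A call has exactly 5 rows; each row is the pose to reach, as a shift and turn from the pose commanded when the call began, along the tool's axes at that moment; what a row does not reach only later rows make up. Full scale, the value 1, is 150 mm for a shift and 90 degrees for a turn. A row lasts 1/12 s, in which the tool goes at most 41.7 mm and 7.16 degrees, less where a joint would pass 70% of its speed; a pose out of reach is approached as far as the arm can. A call with a number of a shift or a turn outside -1 to 1 is refused whole. A call with a gripper value outside its range is refused whole. The fingers move at their own pace and stop on an object; "newtons" is the grip in N (left out, the last holds). Time passes only in rows, so rows that repeat a pose let the fingers close, or fill a call up. It gives the time, the measured TCP pose, the force, the opening and the grip force at its end, in the units of the state.
- get_state(): the state, without advancing time (a new reading comes with each control period).
- optics.capture(name): name is "scene" or "top"; returns a dict with "img" (384x512x3 uint8, red, green, blue), "intrinsics" (3x3 intrinsics, pixels), "origin" and "attitude" of the camera in the world. Camera axes: x right, y down, z forward; pixel columns grow to the right and rows downward; lengths in m; the calibration is good to about 2 mm. A picture is of the moment at which its call begins. There is no depth.
- order.close_job(): hands the job in; it is judged then, once.
Trained networks look in the newest picture that a camera, given by its name, has taken for a name from the list of things; names that differ only in an ending like _2 or _b are one class to them, and where a whole thing is asked for, a point or a joint stands for the part that bears it (a point fixed in the world has none). Each returns a list of dicts, best first, with "p" (0 to 1); they miss things now and then, are a little off and sometimes report something else, mostly with a low value. They report only what shows in the picture. A call takes as long as a camera call.
- optics.look_for(camera, name): "location" ([x, y, z] in m, in world coordinates, good to about 4 mm: the middle of the surface that is visible of it).
The state is a dict: "time_s": time; "joints": joint angles; "qd": joint speeds; "joint_torque": joint torques, N m; "tcp_pos": TCP position; "eef_rot": TCP orientation; "contact_force": force on the tool from outside, world axes, zero at the start; "moment": the same for the moment, N m; "gripper_width": finger opening in m; "gripper_force": force on a finger pad.
Only numpy, scipy, OpenCV 4.12 (cv2) and the standard library are available. Lean on these libraries where they do the work, as an engineer would, in place of code of your own. Each camera call takes 0.05 s, during which the arm holds its last target. There are 200 camera calls.

## Working session

There is one attempt and no reset: what is moved stays moved. The work goes in short steps, Python scripts to look and compute and a tool call to move; the robot and the scene stay as the last step left them, time stands still between calls to the robot, and variables do not carry over. Pictures are saved under pics/ and viewed, at most 10 in all, crops included, and the job is handed in when it is done.

Besides the shell and the picture viewer there is one more tool, called by a JSON object that holds its "op" and its "data". send_rows: Moves the arm, as the interface text tells. Shift numbers are shares of 150 mm and turn numbers shares of 90 degrees, none past 1 either way. Its arguments: {"type":"object","properties":{"moves":{"type":"array"},"newtons":{"type":"number"}},"required":["moves"]}

```bash
mkdir -p pics
cat > h.py <<'E'
import numpy as np, cv2
from plant import get_state, optics, order
from scipy.spatial.transform import Rotation as R
np.set_printoptions(precision=4,suppress=True)
def cap(n,f=None):
    c=optics.capture(n)
    if f: cv2.imwrite('pics/'+f,c['img'][:,:,::-1])
    return c
E
python3 - <<'E'
from h import *
s=get_state();print(s)
for n in('scene','top'):
    c=cap(n,n+'0.png');print(n,c['intrinsics'],c['origin'],c['attitude'])
    for k in('ware_board','slat_a','low_1','mid_1','rack','tile_blue','tile_green','tile_amber','pail','mug'):
        print(k,[(np.round(d['location'],3).tolist(),round(d['p'],2)) for d in optics.look_for(n,k)])
E
```

```text
{'time_s': 0.0, 'joints': array([ 79.8192,  20.5914,   0.6331,  -0.0207, -70.136 , -16.5064]), 'qd': array([-0.0652,  0.0561, -0.0748,  0.0823,  0.0922,  0.0077]), 'joint_torque': array([  0.001 , -58.271 ,  29.3047,   6.997 ,   0.0068,  -0.0002]), 'tcp_pos': array([0.303 , 0.6026, 0.2256]), 'eef_rot': array([179.9041,  -0.0081, -26.6943]), 'contact_force': array([ 0.2517,  0.5305, -0.0662]), 'moment': array([ 0.0144,  0.001 , -0.0349]), 'gripper_force': 0.0, 'gripper_width': 0.08717965092892686}
scene [[350.1239   0.     255.6945]
 [  0.     350.1239 187.2756]
 [  0.       0.       1.    ]] [1.2003 0.105  0.9092] [-143.7012   -0.3884  102.7677]
ware_board [([0.575, 0.007, 0.011], 0.96)]
slat_a [([0.518, -0.265, 0.015], 0.93), ([0.537, -0.366, 0.015], 0.83)]
low_1 [([0.564, 0.048, 0.029], 0.78), ([0.543, -0.042, 0.031], 0.61)]
mid_1 [([0.591, -0.002, 0.046], 0.95), ([0.504, 0.01, 0.038], 0.81)]
rack [([0.595, 0.276, 0.006], 0.67)]
tile_blue [([0.517, 0.299, 0.139], 0.87)]
tile_green [([0.582, 0.282, 0.108], 0.88)]
tile_amber [([0.451, 0.313, 0.138], 0.94)]
pail [([0.722, 0.143, 0.055], 0.75)]
mug [([0.736, -0.202, 0.057], 0.9)]
top [[388.0043   0.     256.1251]
 [  0.     388.0043 200.3769]
 [  0.       0.       1.    ]] [ 0.4378 -0.0103  1.1183] [-172.298    -1.0622  -89.9668]
ware_board [([0.536, 0.0, 0.014], 0.59)]
slat_a [([0.523, -0.371, 0.018], 0.79), ([0.511, -0.27, 0.016], 0.74)]
low_1 [([0.552, 0.047, 0.026], 0.74), ([0.528, -0.04, 0.026], 0.73), ([0.538, 0.004, 0.013], 0.25)]
mid_1 [([0.501, 0.01, 0.047], 0.74), ([0.588, -0.006, 0.047], 0.67)]
rack [([0.51, 0.288, 0.022], 0.62), ([0.531, -0.042, 0.028], 0.52), ([0.553, 0.048, 0.026], 0.4)]
tile_blue [([0.524, -0.369, 0.019], 0.65), ([0.443, 0.308, 0.152], 0.58)]
tile_green [([0.576, 0.267, 0.16], 0.53)]
tile_amber []
pail [([0.758, 0.145, 0.044], 0.58), ([0.5, 0.011, 0.047], 0.49)]
mug []
```

Run:
```python
import cv2
for n in('scene','top'):
    i=cv2.imread(f'pics/{n}0.png'); cv2.imwrite(f'pics/{n}0b.png',cv2.resize(i,(800,600),interpolation=cv2.INTER_CUBIC))
```

```text
(no output)
```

View pics/scene0.png

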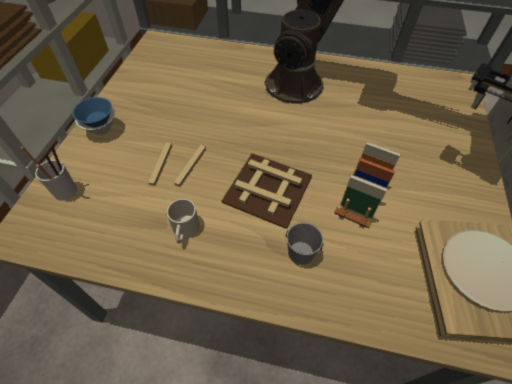

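View pics/top0b.png

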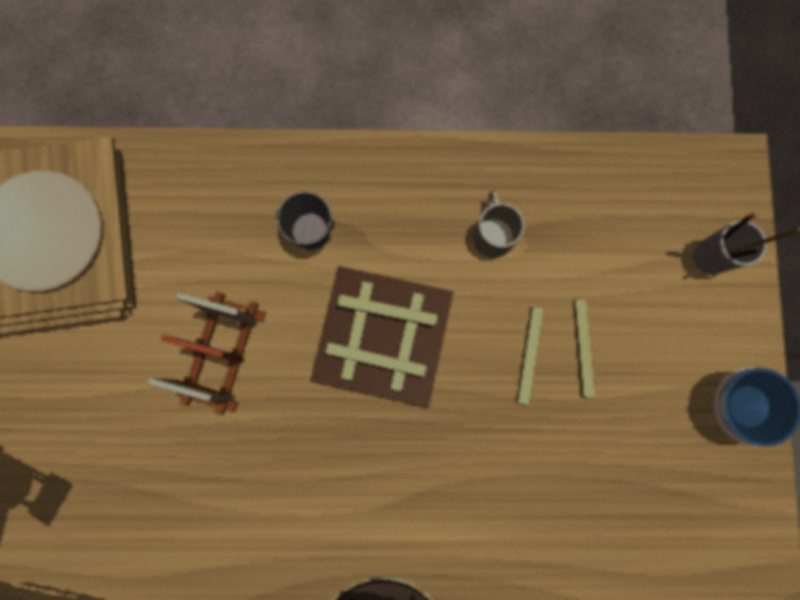

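The scene shows the tiles in the rack at about (360-385, 150-210), the nearest cream (amber), the middle terracotta with blue, and the farthest green. The top view confirms the red tile in the middle slot (about (200,347) in the enlarged view), the crib at (382,337) and the spare slats at (530,355) and (584,348). Next I'll measure these precisely.

```bash
cat >> h.py <<'E'
def proj(c,px,z):
    K=np.array(c['intrinsics']);Rm=R.from_euler('xyz',c['attitude'],degrees=True).as_matrix();o=np.array(c['origin'])
    px=np.asarray(px,float).reshape(-1,2)
    d=np.c_[px,np.ones(len(px))]@np.linalg.inv(K).T@Rm.T
    return o+d*((z-o[2])/d[:,2])[:,None]
def blobs(c,mask,z,amin):
    out=[]
    for k in cv2.findContours(mask.astype(np.uint8),cv2.RETR_EXTERNAL,cv2.CHAIN_APPROX_NONE)[0]:
        if cv2.contourArea(k)<amin: continue
        w=proj(c,k.reshape(-1,2),z)[:,:2].astype(np.float32)
        (x,y),(a,b),t=cv2.minAreaRect(w)
        if a<b: a,b,t=b,a,t+90
        t=(t+90)%180-90
        out.append((round(x,4),round(y,4),round(a,3),round(b,3),round(t,1)))
    return out
def yellow(c):
    h=cv2.cvtColor(c['img'],cv2.COLOR_RGB2HSV); return h
E
python3 - <<'E'
from h import *
c=cap('top');i=c['img']
h=yellow(c)
for nm,p in dict(slat=(530,355),slat2=(584,348),mid=(380,312),low=(355,345),board=(382,337),bench=(470,450),red=(195,346),cream=(180,388)).items():
    u,v=int(p[0]/1.5625),int(p[1]/1.5625);print(nm,i[v,u],h[v,u])
g=h.copy()
for sl in (225,):
  m=(h[:,:,2]>175)
  for zz in(0.016,0.044):print(zz,blobs(c,m,zz,60))
bd=(h[:,:,2]<90); print('board',blobs(c,bd,0.012,1500))
s=cap('scene');
# rack tiles from scene: sample pixels
for p in((358,150),(383,155),(378,168),(370,185),(362,198)):print(p,s['img'][p[1],p[0]])
E
```

```text
slat [153 152 104] [ 29  82 153]
slat2 [151 149 100] [ 29  86 151]
mid [149 148 101] [ 29  82 149]
low [152 151 105] [ 29  79 152]
board [74 51 37] [ 11 128  74]
bench [136 108  67] [ 18 129 136]
red [139  66  40] [  8 182 139]
cream [138 138 117] [ 30  39 138]
0.016 []
0.044 []
board [(0.5451, 0.0035, 0.218, 0.217, -12.7), (1.0159, -0.439, 0.292, 0.139, -89.5), (0.9983, 0.585, 0.301, 0.168, 52.1), (0.7463, -0.6622, 0.981, 0.249, -5.1)]
(358, 150) [153 129  87]
(383, 155) [81 75 62]
(378, 168) [79 42 25]
(370, 185) [116 109  92]
(362, 198) [23 40 24]
```

Run:
```python
from h import *
c=cap('top');h=yellow(c)
m=(h[:,:,0]>=24)&(h[:,:,0]<=36)&(h[:,:,2]>115)&(h[:,:,1]>50)&(h[:,:,1]<115)
print('z16',blobs(c,m,0.016,60)); print('z44',[b for b in blobs(c,m,0.044,60) if abs(b[1])<.15])
h0=h
r=(h[:,:,0]<=11)&(h[:,:,1]>165)&(h[:,:,2]>120)
r[:, 200:]=0
print('red',blobs(c,r,0.164,10))
cr=(h[:,:,2]>115)&(h[:,:,1]<60); cr[:,175:]=0; cr[:180]=0
print('cream',[b for b in blobs(c,cr,0.164,10)])
```

```text
z16 [(0.5111, -0.2684, 0.178, 0.019, -10.3), (0.525, -0.3685, 0.176, 0.017, 3.0), (0.5464, 0.0044, 0.183, 0.18, 77.4)]
z44 [(0.5437, 0.004, 0.179, 0.175, 77.4)]
red [(0.515, 0.2998, 0.095, 0.007, 74.2)]
cream [(0.4473, 0.3154, 0.095, 0.008, 74.3), (0.5818, 0.2783, 0.096, 0.008, 74.7), (0.6109, 0.5581, 0.073, 0.01, -89.8)]
```

```bash
cat > plan.py <<'E'
import numpy as np
def plan(p,wps,nd=3):
    x,y,z,s=p
    for w in wps:
        d=np.array(w[:3])-[x,y,z];a=np.radians(s);c_,s_=np.cos(a),np.sin(a)
        t=np.array([d[0]*c_+d[1]*s_,d[0]*s_-d[1]*c_,-d[2]])/.15
        t=np.round(t,nd);u=round(-(w[3]-s)/90,nd)
        q=t*.15;x+=q[0]*c_+q[1]*s_;y+=q[0]*s_-q[1]*c_;z-=q[2];s-=u*90
        print(t,u,'->',np.round([x,y,z,s],4),'' if max(abs(t))<=1 else 'TOO BIG')
    return x,y,z,s
E
python3 - <<'E'
from plan import *
plan((.303,.603,.227,-26.7),[(.40,.47,.227,-10.3),(.46,.325,.227,-10.3),(.49,.18,.227,-10.3),(.52,.035,.227,-10.3),(.515,-.11,.2,-10.3),(.511,-.24,.12,-10.3),(.511,-.268,.05,-10.3),(.511,-.268,.004,-10.3)])
E
```

```text
[ 0.976  0.502 -0.   ] -0.182 -> [  0.4      0.4699   0.227  -10.32  ] 
[ 0.567  0.879 -0.   ] -0.0 -> [  0.46    0.325   0.227 -10.32 ] 
[ 0.37   0.915 -0.   ] -0.0 -> [  0.49    0.18    0.227 -10.32 ] 
[ 0.37   0.915 -0.   ] -0.0 -> [  0.52     0.0351   0.227  -10.32  ] 
[0.14  0.957 0.18 ] -0.0 -> [  0.515   -0.1099   0.2    -10.32  ] 
[0.129 0.858 0.533] -0.0 -> [  0.511  -0.24    0.12  -10.32 ] 
[0.034 0.183 0.467] -0.0 -> [  0.5111  -0.2679   0.05   -10.32  ] 
[-0.     0.     0.307] -0.0 -> [ 5.111e-01 -2.679e-01  4.000e-03 -1.032e+01]
```

{"op": "send_rows", "data": {"moves": [{"slide":[0.2,0.1,0],"turn":-0.04,"gripper":0.5},{"slide":[0.4,0.2,0],"turn":-0.08,"gripper":0.5},{"slide":[0.6,0.3,0],"turn":-0.12,"gripper":0.5},{"slide":[0.8,0.4,0],"turn":-0.16,"gripper":0.5},{"slide":[0.976,0.502,0],"turn":-0.182,"gripper":0.5}], "newtons": 20}}

```text
time_s: 1.67
tcp_pos: [0.4011, 0.4686, 0.2267]
eef_rot: [-180.0, -0.0, -10.1]
contact_force: [-0.1, -0.3, 0.1]
gripper_width: 0.0593
gripper_force: 0.0
```

{"op": "send_rows", "data": {"moves": [{"slide":[0.11,0.18,0],"turn":0,"gripper":0.5},{"slide":[0.23,0.35,0],"turn":0,"gripper":0.5},{"slide":[0.34,0.53,0],"turn":0,"gripper":0.5},{"slide":[0.45,0.7,0],"turn":0,"gripper":0.5},{"slide":[0.567,0.879,0],"turn":0,"gripper":0.5}]}}

```text
time_s: 2.08
tcp_pos: [0.4606, 0.3238, 0.2268]
eef_rot: [-180.0, -0.0, -10.3]
contact_force: [-0.1, 0.1, 0.0]
gripper_width: 0.0438
gripper_force: 0.0
```

{"op": "send_rows", "data": {"moves": [{"slide":[0.07,0.18,0],"turn":0,"gripper":0.5},{"slide":[0.15,0.37,0],"turn":0,"gripper":0.5},{"slide":[0.22,0.55,0],"turn":0,"gripper":0.5},{"slide":[0.3,0.73,0],"turn":0,"gripper":0.5},{"slide":[0.37,0.915,0],"turn":0,"gripper":0.5}]}}

```text
time_s: 2.5
tcp_pos: [0.4905, 0.1788, 0.2268]
eef_rot: [-180.0, -0.0, -10.3]
contact_force: [0.4, 0.0, 1.0]
gripper_width: 0.0438
gripper_force: 0.0
```

{"op": "send_rows", "data": {"moves": [{"slide":[0.07,0.18,0],"turn":0,"gripper":0.5},{"slide":[0.15,0.37,0],"turn":0,"gripper":0.5},{"slide":[0.22,0.55,0],"turn":0,"gripper":0.5},{"slide":[0.3,0.73,0],"turn":0,"gripper":0.5},{"slide":[0.37,0.915,0],"turn":0,"gripper":0.5}]}}

```text
time_s: 2.92
tcp_pos: [0.5206, 0.0338, 0.2269]
eef_rot: [-180.0, -0.0, -10.3]
contact_force: [1.4, 0.1, 0.1]
gripper_width: 0.0438
gripper_force: 0.0
```

{"op": "send_rows", "data": {"moves": [{"slide":[0.03,0.19,0.03],"turn":0,"gripper":0.5},{"slide":[0.06,0.38,0.07],"turn":0,"gripper":0.5},{"slide":[0.09,0.57,0.11],"turn":0,"gripper":0.5},{"slide":[0.12,0.76,0.14],"turn":0,"gripper":0.5},{"slide":[0.14,0.957,0.18],"turn":0,"gripper":0.5}]}}

```text
time_s: 3.33
tcp_pos: [0.5154, -0.1112, 0.1998]
eef_rot: [-180.0, -0.1, -10.3]
contact_force: [1.5, -0.9, -0.1]
gripper_width: 0.0438
gripper_force: 0.0
```

{"op": "send_rows", "data": {"moves": [{"slide":[0.03,0.18,0.11],"turn":0,"gripper":0.5},{"slide":[0.05,0.36,0.21],"turn":0,"gripper":0.5},{"slide":[0.08,0.54,0.32],"turn":0,"gripper":0.5},{"slide":[0.11,0.72,0.43],"turn":0,"gripper":0.5},{"slide":[0.129,0.858,0.533],"turn":0,"gripper":0.5}]}}

```text
time_s: 3.75
tcp_pos: [0.5111, -0.2418, 0.1189]
eef_rot: [180.0, -0.0, -10.3]
contact_force: [1.2, 0.1, 0.3]
gripper_width: 0.0438
gripper_force: 0.0
```

{"op": "send_rows", "data": {"moves": [{"slide":[0.017,0.09,0.12],"turn":0,"gripper":0.5},{"slide":[0.034,0.183,0.25],"turn":0,"gripper":0.5},{"slide":[0.034,0.183,0.35],"turn":0,"gripper":0.5},{"slide":[0.034,0.183,0.467],"turn":0,"gripper":0.5},{"slide":[0.034,0.183,0.467],"turn":0,"gripper":0.5}]}}

```text
time_s: 4.17
tcp_pos: [0.5091, -0.2677, 0.0463]
eef_rot: [-180.0, 0.3, -10.4]
contact_force: [-0.7, 0.7, 0.5]
gripper_width: 0.0436
gripper_force: 0.0
```

{"op": "send_rows", "data": {"moves": [{"slide":[0,0,0.05],"turn":0,"gripper":0.5},{"slide":[0,0,0.12],"turn":0,"gripper":0.5},{"slide":[0,0,0.2],"turn":0,"gripper":0.5},{"slide":[0,0,0.28],"turn":0,"gripper":0.5},{"slide":[0,0,0.28],"turn":0,"gripper":0.5}]}}

```text
time_s: 4.58
tcp_pos: [0.5105, -0.2673, 0.0059]
eef_rot: [-180.0, 0.1, -10.3]
contact_force: [-0.3, -0.4, 0.5]
gripper_width: 0.0436
gripper_force: 0.0
```

{"op": "send_rows", "data": {"moves": [{"slide":[0,0,0.02],"turn":0,"gripper":0.2},{"slide":[0,0,0.02],"turn":0,"gripper":0.1},{"slide":[0,0,0.02],"turn":0,"gripper":0.1},{"slide":[0,0,0.02],"turn":0,"gripper":0.1},{"slide":[0,0,0.02],"turn":0,"gripper":0.1}], "newtons": 20}}

```text
time_s: 5.0
tcp_pos: [0.5119, -0.2679, 0.0053]
eef_rot: [180.0, -0.1, -10.3]
contact_force: [-0.0, 0.4, 1.7]
gripper_width: 0.0198
gripper_force: 20.0
```

Run:
```python
from plan import *
p=(.5111,-.2679,.005,-10.32)
print("to +45");q=plan(p,[(.515,-.25,.12,-10.3),(.54,-.11,.16,-12.6),(.5548,.0276,.13,-12.6),(.5548,.0476,.075,-12.6),(.5548,.0476,.052,-12.6)])
print("back, B");plan(q,[(.5548,.0476,.14,-12.6),(.54,-.09,.14,-12.6),(.53,-.23,.14,-5),(.525,-.355,.10,3),(.525,-.3685,.04,3),(.525,-.3685,.005,3)])
```

```text
to +45
[ 0.004 -0.122 -0.767] -0.0 -> [  0.515  -0.25    0.12  -10.32 ] 
[-0.003 -0.948 -0.266] 0.025 -> [  0.54  -0.11   0.16 -12.57] 
[-0.103 -0.917  0.2  ] 0.0 -> [  0.5549   0.0276   0.13   -12.57  ] 
[-0.029 -0.13   0.366] 0.0 -> [  0.5549   0.0476   0.075  -12.57  ] 
[-0.    -0.     0.154] 0.0 -> [  0.5549   0.0476   0.052  -12.57  ] 
back, B
[-0.    -0.    -0.587] 0.0 -> [  0.5549   0.0476   0.14   -12.57  ] 
[ 0.103  0.917 -0.   ] 0.0 -> [  0.54  -0.09   0.14 -12.57] 
[ 0.138  0.925 -0.   ] -0.084 -> [ 0.53 -0.23  0.14 -5.01] 
[0.04  0.833 0.267] -0.089 -> [ 0.5251 -0.355   0.1     3.    ] 
[-0.005  0.09   0.4  ] -0.0 -> [ 0.525  -0.3685  0.04    3.    ] 
[-0.     0.     0.233] -0.0 -> [ 0.525  -0.3685  0.005   3.    ]
```

{"op": "send_rows", "data": {"moves": [{"slide":[0,0,-0.1],"turn":0,"gripper":0.1},{"slide":[0,0,-0.3],"turn":0,"gripper":0.1},{"slide":[0,0,-0.5],"turn":0,"gripper":0.1},{"slide":[0,-0.06,-0.65],"turn":0,"gripper":0.1},{"slide":[0.004,-0.122,-0.767],"turn":0,"gripper":0.1}]}}

```text
time_s: 5.42
tcp_pos: [0.5159, -0.2503, 0.1223]
eef_rot: [180.0, -0.2, -10.4]
contact_force: [1.0, 0.1, -0.4]
gripper_width: 0.0199
gripper_force: 20.0
```

{"op": "send_rows", "data": {"moves": [{"slide":[0,-0.15,-0.05],"turn":0.005,"gripper":0.1},{"slide":[0,-0.35,-0.1],"turn":0.01,"gripper":0.1},{"slide":[0,-0.55,-0.15],"turn":0.015,"gripper":0.1},{"slide":[0,-0.75,-0.2],"turn":0.02,"gripper":0.1},{"slide":[-0.003,-0.948,-0.266],"turn":0.025,"gripper":0.1}]}}

```text
time_s: 5.83
tcp_pos: [0.54, -0.1087, 0.16]
eef_rot: [-180.0, -0.0, -12.6]
contact_force: [0.7, 1.0, -1.2]
gripper_width: 0.0198
gripper_force: 20.0
```

{"op": "send_rows", "data": {"moves": [{"slide":[-0.02,-0.2,0.04],"turn":0,"gripper":0.1},{"slide":[-0.045,-0.4,0.08],"turn":0,"gripper":0.1},{"slide":[-0.07,-0.6,0.12],"turn":0,"gripper":0.1},{"slide":[-0.09,-0.78,0.16],"turn":0,"gripper":0.1},{"slide":[-0.103,-0.917,0.2],"turn":0,"gripper":0.1}]}}

```text
time_s: 6.25
tcp_pos: [0.5552, 0.0298, 0.1298]
eef_rot: [-180.0, -0.0, -12.5]
contact_force: [0.9, 0.3, 0.0]
gripper_width: 0.0198
gripper_force: 20.0
```

{"op": "send_rows", "data": {"moves": [{"slide":[-0.015,-0.07,0.08],"turn":0,"gripper":0.1},{"slide":[-0.029,-0.13,0.18],"turn":0,"gripper":0.1},{"slide":[-0.029,-0.13,0.28],"turn":0,"gripper":0.1},{"slide":[-0.029,-0.13,0.366],"turn":0,"gripper":0.1},{"slide":[-0.029,-0.13,0.366],"turn":0,"gripper":0.1}]}}

```text
time_s: 6.67
tcp_pos: [0.5534, 0.0474, 0.0724]
eef_rot: [179.9, 0.2, -12.6]
contact_force: [-0.2, 0.2, -0.9]
gripper_width: 0.0199
gripper_force: 20.0
```

{"op": "send_rows", "data": {"moves": [{"slide":[0,0,0.05],"turn":0,"gripper":0.1},{"slide":[0,0,0.1],"turn":0,"gripper":0.1},{"slide":[0,0,0.15],"turn":0,"gripper":0.1},{"slide":[0,0,0.165],"turn":0,"gripper":0.1},{"slide":[0,0,0.165],"turn":0,"gripper":0.1}]}}

```text
time_s: 7.08
tcp_pos: [0.555, 0.0474, 0.0497]
eef_rot: [180.0, 0.0, -12.6]
contact_force: [-0.3, 0.6, -0.5]
gripper_width: 0.0199
gripper_force: 20.0
```

{"op": "send_rows", "data": {"moves": [{"slide":[0,0,0.007],"turn":0,"gripper":0.1},{"slide":[0,0,0.007],"turn":0,"gripper":0.3},{"slide":[0,0,0.007],"turn":0,"gripper":0.5},{"slide":[0,0,0.007],"turn":0,"gripper":0.5},{"slide":[0,0,0.007],"turn":0,"gripper":0.5}]}}

```text
time_s: 7.5
tcp_pos: [0.5552, 0.0477, 0.0489]
eef_rot: [-180.0, -0.0, -12.6]
contact_force: [0.1, -0.7, -0.2]
gripper_width: 0.0401
gripper_force: 0.0
```

{"op": "send_rows", "data": {"moves": [{"slide":[0,0,-0.05],"turn":0,"gripper":0.5},{"slide":[0,0,-0.15],"turn":0,"gripper":0.5},{"slide":[0,0,-0.3],"turn":0,"gripper":0.5},{"slide":[0,0,-0.45],"turn":0,"gripper":0.5},{"slide":[0,0,-0.605],"turn":0,"gripper":0.5}]}}

```text
time_s: 7.92
tcp_pos: [0.5549, 0.0475, 0.1409]
eef_rot: [180.0, 0.0, -12.6]
contact_force: [0.3, 0.1, 0.3]
gripper_width: 0.0441
gripper_force: 0.0
```

{"op": "send_rows", "data": {"moves": [{"slide":[0.02,0.18,0],"turn":0,"gripper":0.5},{"slide":[0.04,0.37,0],"turn":0,"gripper":0.5},{"slide":[0.06,0.55,0],"turn":0,"gripper":0.5},{"slide":[0.08,0.73,0],"turn":0,"gripper":0.5},{"slide":[0.103,0.917,0],"turn":0,"gripper":0.5}]}}

```text
time_s: 8.33
tcp_pos: [0.5401, -0.091, 0.1404]
eef_rot: [-180.0, -0.0, -12.5]
contact_force: [-0.2, 0.2, -0.1]
gripper_width: 0.0439
gripper_force: 0.0
```

{"op": "send_rows", "data": {"moves": [{"slide":[0.03,0.18,0],"turn":-0.02,"gripper":0.5},{"slide":[0.06,0.37,0],"turn":-0.04,"gripper":0.5},{"slide":[0.09,0.55,0],"turn":-0.06,"gripper":0.5},{"slide":[0.12,0.73,0],"turn":-0.08,"gripper":0.5},{"slide":[0.138,0.925,0],"turn":-0.084,"gripper":0.5}]}}

```text
time_s: 8.75
tcp_pos: [0.5304, -0.2312, 0.1403]
eef_rot: [180.0, -0.0, -4.9]
contact_force: [0.2, 0.2, 0.2]
gripper_width: 0.0434
gripper_force: 0.0
```

{"op": "send_rows", "data": {"moves": [{"slide":[0.01,0.17,0.05],"turn":-0.02,"gripper":0.5},{"slide":[0.02,0.34,0.1],"turn":-0.04,"gripper":0.5},{"slide":[0.03,0.5,0.16],"turn":-0.06,"gripper":0.5},{"slide":[0.04,0.67,0.21],"turn":-0.08,"gripper":0.5},{"slide":[0.04,0.833,0.267],"turn":-0.089,"gripper":0.5}]}}

```text
time_s: 9.17
tcp_pos: [0.5255, -0.3564, 0.0999]
eef_rot: [180.0, -0.0, 3.1]
contact_force: [0.1, -0.8, -0.2]
gripper_width: 0.0438
gripper_force: 0.0
```

{"op": "send_rows", "data": {"moves": [{"slide":[-0.005,0.05,0.1],"turn":0,"gripper":0.5},{"slide":[-0.005,0.09,0.2],"turn":0,"gripper":0.5},{"slide":[-0.005,0.09,0.3],"turn":0,"gripper":0.5},{"slide":[-0.005,0.09,0.4],"turn":0,"gripper":0.5},{"slide":[-0.005,0.09,0.4],"turn":0,"gripper":0.5}]}}

```text
time_s: 9.58
tcp_pos: [0.5234, -0.3679, 0.0368]
eef_rot: [-179.9, 0.2, 3.0]
contact_force: [-0.4, 0.7, -0.8]
gripper_width: 0.0437
gripper_force: 0.0
```

{"op": "send_rows", "data": {"moves": [{"slide":[0,0,0.06],"turn":0,"gripper":0.5},{"slide":[0,0,0.12],"turn":0,"gripper":0.5},{"slide":[0,0,0.18],"turn":0,"gripper":0.5},{"slide":[0,0,0.22],"turn":0,"gripper":0.5},{"slide":[0,0,0.233],"turn":0,"gripper":0.5}]}}

```text
time_s: 10.0
tcp_pos: [0.5249, -0.3681, 0.0034]
eef_rot: [-180.0, 0.1, 3.0]
contact_force: [-0.1, 0.4, 0.6]
gripper_width: 0.0437
gripper_force: 0.0
```

{"op": "send_rows", "data": {"moves": [{"slide":[0,0,0],"turn":0,"gripper":0.2},{"slide":[0,0,0],"turn":0,"gripper":0.1},{"slide":[0,0,0],"turn":0,"gripper":0.1},{"slide":[0,0,0],"turn":0,"gripper":0.1},{"slide":[0,0,0],"turn":0,"gripper":0.1}]}}

```text
time_s: 10.42
tcp_pos: [0.5257, -0.3685, 0.005]
eef_rot: [180.0, -0.0, 3.0]
contact_force: [-0.9, -0.2, 0.5]
gripper_width: 0.0197
gripper_force: 20.0
```

Run:
```python
from plan import *
from h import *
p=(.525,-.3685,.005,3.0)
plan(p,[(.525,-.35,.12,3),(.54,-.22,.15,-5),(.538,-.09,.15,-12.6),(.5352,-.0402,.075,-12.6),(.5352,-.0402,.0495,-12.6)])
c=cap('top');h=yellow(c)
m=(h[:,:,0]>=24)&(h[:,:,0]<=36)&(h[:,:,2]>115)&(h[:,:,1]>50)&(h[:,:,1]<115)
print([(np.round(d['location'],3).tolist(),round(d['p'],2)) for n in('slat_a',) for d in optics.look_for('top',n)])
cv2.imwrite('pics/t1.png',cv2.resize(c['img'][120:300,150:420,::-1],None,fx=2.5,fy=2.5))
```

```text
[ 0.006 -0.123 -0.767] -0.0 -> [ 0.5249 -0.35    0.12    3.    ] 
[ 0.146 -0.86  -0.2  ] 0.089 -> [ 0.5401 -0.2201  0.1501 -5.01  ] 
[-0.089 -0.863  0.   ] 0.084 -> [  0.5381  -0.0899   0.1501 -12.57  ] 
[-0.091 -0.319  0.5  ] 0.0 -> [  0.5351  -0.0403   0.0751 -12.57  ] 
[ 0.   -0.    0.17] 0.0 -> [  0.5351  -0.0403   0.0496 -12.57  ] 
[([0.554, 0.046, 0.059], 0.65)]
```

View pics/t1.png

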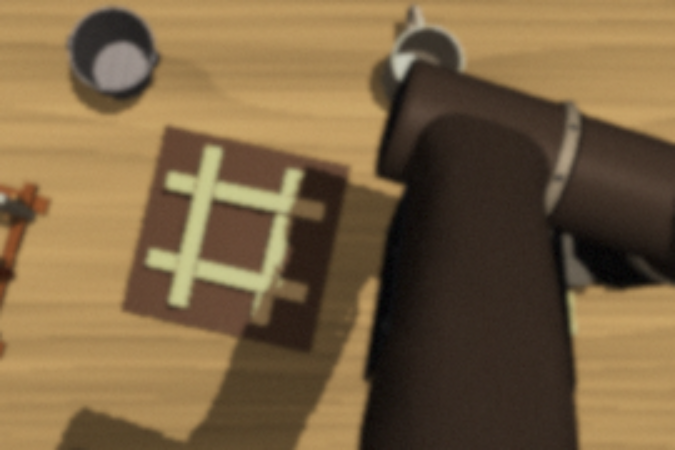

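The crop shows the first slat lying across the middle layer above the left bottom slat (about (195,225)), and the second is gripped under the arm. Placing the second now.

{"op": "send_rows", "data": {"moves": [{"slide":[0,0,-0.1],"turn":0,"gripper":0.1},{"slide":[0,0,-0.3],"turn":0,"gripper":0.1},{"slide":[0,0,-0.5],"turn":0,"gripper":0.1},{"slide":[0,-0.06,-0.65],"turn":0,"gripper":0.1},{"slide":[0.006,-0.123,-0.767],"turn":0,"gripper":0.1}]}}

```text
time_s: 10.93
tcp_pos: [0.5257, -0.3504, 0.122]
eef_rot: [179.9, -0.1, 3.0]
contact_force: [-0.6, -0.4, -0.6]
gripper_width: 0.0196
gripper_force: 20.0
```

{"op": "send_rows", "data": {"moves": [{"slide":[0.03,-0.15,-0.04],"turn":0.02,"gripper":0.1},{"slide":[0.06,-0.34,-0.08],"turn":0.04,"gripper":0.1},{"slide":[0.09,-0.52,-0.12],"turn":0.06,"gripper":0.1},{"slide":[0.12,-0.7,-0.16],"turn":0.08,"gripper":0.1},{"slide":[0.146,-0.86,-0.2],"turn":0.089,"gripper":0.1}]}}

```text
time_s: 11.35
tcp_pos: [0.5402, -0.2185, 0.1501]
eef_rot: [-180.0, -0.0, -5.1]
contact_force: [1.2, 0.4, -0.2]
gripper_width: 0.0199
gripper_force: 20.0
```

{"op": "send_rows", "data": {"moves": [{"slide":[-0.02,-0.17,0],"turn":0.02,"gripper":0.1},{"slide":[-0.04,-0.35,0],"turn":0.04,"gripper":0.1},{"slide":[-0.06,-0.53,0],"turn":0.06,"gripper":0.1},{"slide":[-0.08,-0.7,0],"turn":0.084,"gripper":0.1},{"slide":[-0.089,-0.863,0],"turn":0.084,"gripper":0.1}]}}

```text
time_s: 11.77
tcp_pos: [0.5379, -0.0885, 0.1498]
eef_rot: [-180.0, -0.0, -12.7]
contact_force: [0.6, 0.6, -1.1]
gripper_width: 0.0197
gripper_force: 20.0
```

{"op": "send_rows", "data": {"moves": [{"slide":[-0.045,-0.16,0.1],"turn":0,"gripper":0.1},{"slide":[-0.091,-0.319,0.2],"turn":0,"gripper":0.1},{"slide":[-0.091,-0.319,0.32],"turn":0,"gripper":0.1},{"slide":[-0.091,-0.319,0.43],"turn":0,"gripper":0.1},{"slide":[-0.091,-0.319,0.5],"turn":0,"gripper":0.1}]}}

```text
time_s: 12.18
tcp_pos: [0.5346, -0.0397, 0.0732]
eef_rot: [180.0, 0.1, -12.5]
contact_force: [-0.2, -0.5, -0.3]
gripper_width: 0.0202
gripper_force: 20.0
```

{"op": "send_rows", "data": {"moves": [{"slide":[0,0,0.06],"turn":0,"gripper":0.1},{"slide":[0,0,0.12],"turn":0,"gripper":0.1},{"slide":[0,0,0.16],"turn":0,"gripper":0.1},{"slide":[0,0,0.173],"turn":0,"gripper":0.1},{"slide":[0,0,0.173],"turn":0,"gripper":0.1}]}}

```text
time_s: 12.6
tcp_pos: [0.5357, -0.0405, 0.0491]
eef_rot: [180.0, -0.0, -12.6]
contact_force: [-0.5, -0.3, 0.6]
gripper_width: 0.0196
gripper_force: 20.0
```

{"op": "send_rows", "data": {"moves": [{"slide":[0,0,0],"turn":0,"gripper":0.1},{"slide":[0,0,0],"turn":0,"gripper":0.3},{"slide":[0,0,0],"turn":0,"gripper":0.5},{"slide":[0,0,0],"turn":0,"gripper":0.5},{"slide":[0,0,0],"turn":0,"gripper":0.5}]}}

```text
time_s: 13.02
tcp_pos: [0.5355, -0.0402, 0.0487]
eef_rot: [-180.0, -0.0, -12.6]
contact_force: [-0.4, -0.2, 0.3]
gripper_width: 0.0406
gripper_force: 0.0
```

{"op": "send_rows", "data": {"moves": [{"slide":[0,0,-0.1],"turn":0,"gripper":0.5},{"slide":[0,0,-0.3],"turn":0,"gripper":0.5},{"slide":[0,0,-0.5],"turn":0,"gripper":0.5},{"slide":[0,0,-0.75],"turn":0,"gripper":0.5},{"slide":[0,0,-1],"turn":0,"gripper":0.5}]}}

```text
time_s: 13.43
tcp_pos: [0.5348, -0.0404, 0.1999]
eef_rot: [180.0, 0.1, -12.6]
contact_force: [1.3, -0.9, -0.1]
gripper_width: 0.0442
gripper_force: 0.0
```

Run:
```python
from plan import *
p=(.5351,-.0403,.1992,-12.57)
plan(p,[(.53,.06,.24,-47),(.52,.18,.24,-81),(.515,.28,.24,-105.6),(.515,.2998,.185,-105.6),(.515,.2998,.127,-105.6)])
```

```text
[-0.179 -0.645 -0.272] 0.383 -> [  0.5299   0.06     0.24   -47.04  ] 
[-0.631 -0.497 -0.   ] 0.377 -> [  0.52   0.18   0.24 -80.97] 
[-0.663 -0.072 -0.   ] 0.274 -> [   0.5151    0.28      0.24   -105.63  ] 
[-0.127  0.036  0.367] -0.0 -> [   0.515     0.2998    0.185  -105.63  ] 
[-0.     0.     0.386] -0.0 -> [   0.515     0.2998    0.127  -105.63  ]
```

{"op": "send_rows", "data": {"moves": [{"slide":[-0.03,-0.12,-0.06],"turn":0.076,"gripper":0.5},{"slide":[-0.07,-0.26,-0.12],"turn":0.153,"gripper":0.5},{"slide":[-0.11,-0.4,-0.18],"turn":0.23,"gripper":0.5},{"slide":[-0.15,-0.53,-0.23],"turn":0.306,"gripper":0.5},{"slide":[-0.179,-0.645,-0.272],"turn":0.383,"gripper":0.5}]}}

```text
time_s: 13.85
tcp_pos: [0.5301, 0.0612, 0.2404]
eef_rot: [-179.9, -0.0, -47.4]
contact_force: [0.3, -0.2, -0.7]
gripper_width: 0.044
gripper_force: 0.0
```

{"op": "send_rows", "data": {"moves": [{"slide":[-0.13,-0.1,0],"turn":0.075,"gripper":0.5},{"slide":[-0.25,-0.2,0],"turn":0.151,"gripper":0.5},{"slide":[-0.38,-0.3,0],"turn":0.226,"gripper":0.5},{"slide":[-0.5,-0.4,0],"turn":0.302,"gripper":0.5},{"slide":[-0.631,-0.497,0],"turn":0.377,"gripper":0.5}]}}

```text
time_s: 14.27
tcp_pos: [0.5201, 0.1812, 0.2395]
eef_rot: [-180.0, 0.0, -81.3]
contact_force: [1.6, -0.3, -0.3]
gripper_width: 0.0441
gripper_force: 0.0
```

{"op": "send_rows", "data": {"moves": [{"slide":[-0.13,-0.01,0],"turn":0.06,"gripper":0.45},{"slide":[-0.26,-0.03,0],"turn":0.12,"gripper":0.45},{"slide":[-0.4,-0.04,0],"turn":0.18,"gripper":0.45},{"slide":[-0.53,-0.06,0],"turn":0.24,"gripper":0.45},{"slide":[-0.663,-0.072,0],"turn":0.274,"gripper":0.45}]}}

```text
time_s: 14.68
tcp_pos: [0.5152, 0.2811, 0.2394]
eef_rot: [180.0, -0.0, -105.9]
contact_force: [0.1, 1.2, 0.3]
gripper_width: 0.0392
gripper_force: 0.0
```

{"op": "send_rows", "data": {"moves": [{"slide":[-0.06,0.018,0.06],"turn":0,"gripper":0.45},{"slide":[-0.127,0.036,0.15],"turn":0,"gripper":0.45},{"slide":[-0.127,0.036,0.25],"turn":0,"gripper":0.45},{"slide":[-0.127,0.036,0.33],"turn":0,"gripper":0.45},{"slide":[-0.127,0.036,0.367],"turn":0,"gripper":0.45}]}}

```text
time_s: 15.1
tcp_pos: [0.5143, 0.2991, 0.1819]
eef_rot: [179.9, -0.1, -105.5]
contact_force: [-0.0, -1.1, 0.2]
gripper_width: 0.0397
gripper_force: 0.0
```

Run:
```python
from h import *
c=cap('scene')
cv2.imwrite('pics/s1.png',cv2.resize(c['img'][80:280,200:440,::-1],None,fx=3,fy=3))
print([(k,np.round(d['location'],3).tolist(),round(d['p'],2)) for k in('slat_a','tile_blue') for d in optics.look_for('scene',k)])
```

```text
[('slat_a', [0.546, -0.039, 0.06], 0.72), ('slat_a', [0.565, 0.047, 0.059], 0.71), ('tile_blue', [0.519, 0.296, 0.131], 0.86)]
```

View pics/s1.png

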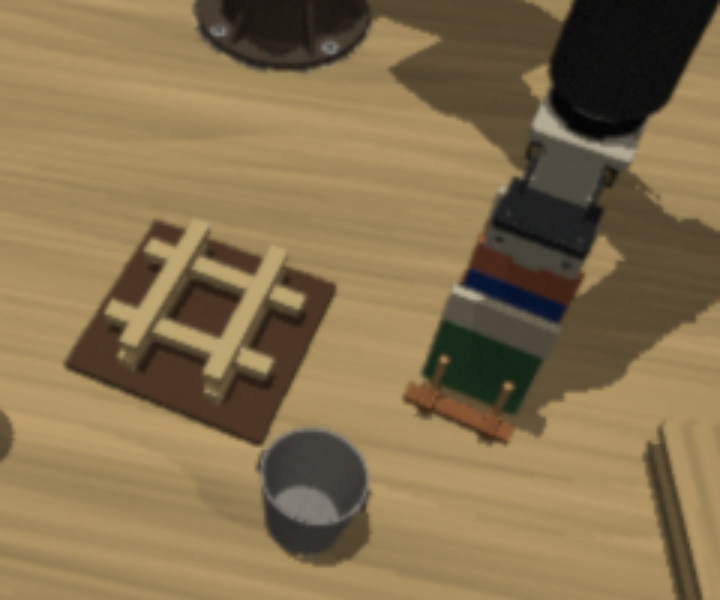

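The crop shows both slats resting on the crib as its third layer ((165,290) and (245,320)), and the gripper straddling the terracotta tile at (530,260). I'll go down, grip and lift.

{"op": "send_rows", "data": {"moves": [{"slide":[0,0,0.08],"turn":0,"gripper":0.45},{"slide":[0,0,0.18],"turn":0,"gripper":0.45},{"slide":[0,0,0.28],"turn":0,"gripper":0.45},{"slide":[0,0,0.36],"turn":0,"gripper":0.45},{"slide":[0,0,0.386],"turn":0,"gripper":0.45}]}}

```text
time_s: 15.67
tcp_pos: [0.515, 0.2994, 0.1256]
eef_rot: [180.0, -0.1, -105.6]
contact_force: [0.7, -0.5, 1.2]
gripper_width: 0.0397
gripper_force: 0.0
```

{"op": "send_rows", "data": {"moves": [{"slide":[0,0,0],"turn":0,"gripper":0.2},{"slide":[0,0,0],"turn":0,"gripper":0.05},{"slide":[0,0,0],"turn":0,"gripper":0},{"slide":[0,0,0],"turn":0,"gripper":0},{"slide":[0,0,0],"turn":0,"gripper":0}], "newtons": 45}}

```text
time_s: 16.08
tcp_pos: [0.5156, 0.3002, 0.1273]
eef_rot: [-180.0, 0.1, -105.6]
contact_force: [-0.1, 0.2, -0.3]
gripper_width: 0.0117
gripper_force: 0.0
```

{"op": "send_rows", "data": {"moves": [{"slide":[0,0,-0.03],"turn":0,"gripper":0},{"slide":[0,0,-0.1],"turn":0,"gripper":0},{"slide":[0,0,-0.2],"turn":0,"gripper":0},{"slide":[0,0,-0.3],"turn":0,"gripper":0},{"slide":[0,0,-0.4],"turn":0,"gripper":0}]}}

```text
time_s: 16.5
tcp_pos: [0.5151, 0.2997, 0.1878]
eef_rot: [180.0, -0.0, -105.6]
contact_force: [-0.2, 0.4, -2.8]
gripper_width: 0.0099
gripper_force: 45.0
```

{"op": "send_rows", "data": {"moves": [{"slide":[0,0,-0.2],"turn":0,"gripper":0},{"slide":[0,0,-0.4],"turn":0,"gripper":0},{"slide":[0,0,-0.6],"turn":0,"gripper":0},{"slide":[0,0,-0.8],"turn":0,"gripper":0},{"slide":[0,0,-1],"turn":0,"gripper":0}]}}

```text
time_s: 16.92
tcp_pos: [0.5148, 0.2994, 0.3389]
eef_rot: [180.0, 0.0, -105.6]
contact_force: [1.1, 0.8, -2.9]
gripper_width: 0.0096
gripper_force: 45.0
```

Run:
```python
from h import *
s=get_state();print(s['joints'],s['tcp_pos'],s['eef_rot'],s['contact_force'],s['moment'],s['gripper_width'])
```

```text
[ 48.9671  10.1517   0.9658  -0.0096 -80.7953 -64.5838] [0.5148 0.2994 0.3389] [ 179.9995    0.0211 -105.6182] [ 1.1055  0.7857 -2.8834] [ 0.1791 -0.1548  0.0285] 0.009611232872385978
```

Run:
```python
from plan import *
p=(.515,.2998,.337,-105.63)
plan(p,[(.535,.15,.34,-86),(.545,0.01,.34,-69.6)])
```

```text
[ 0.926 -0.397 -0.02 ] -0.218 -> [  0.5349   0.15     0.34   -86.01  ] 
[ 0.936 -0.002 -0.   ] -0.182 -> [ 5.450e-01  1.000e-02  3.400e-01 -6.963e+01]
```

{"op": "send_rows", "data": {"moves": [{"slide":[0.15,-0.07,0],"turn":-0.04,"gripper":0},{"slide":[0.34,-0.15,-0.01],"turn":-0.09,"gripper":0},{"slide":[0.54,-0.23,-0.02],"turn":-0.13,"gripper":0},{"slide":[0.74,-0.32,-0.02],"turn":-0.18,"gripper":0},{"slide":[0.926,-0.397,-0.02],"turn":-0.218,"gripper":0}]}}

```text
time_s: 17.33
tcp_pos: [0.5348, 0.1484, 0.3405]
eef_rot: [-180.0, 0.0, -85.7]
contact_force: [0.6, -0.8, -2.8]
gripper_width: 0.0097
gripper_force: 45.0
```

{"op": "send_rows", "data": {"moves": [{"slide":[0.2,0,0],"turn":-0.04,"gripper":0},{"slide":[0.4,0,0],"turn":-0.08,"gripper":0},{"slide":[0.6,0,0],"turn":-0.12,"gripper":0},{"slide":[0.8,0,0],"turn":-0.16,"gripper":0},{"slide":[0.936,0,0],"turn":-0.182,"gripper":0}]}}

```text
time_s: 17.75
tcp_pos: [0.5444, 0.0076, 0.3404]
eef_rot: [-180.0, -0.0, -69.5]
contact_force: [-0.2, 0.4, -2.9]
gripper_width: 0.0097
gripper_force: 45.0
```

{"op": "send_rows", "data": {"moves": [{"slide":[0,-0.15,0],"turn":0,"gripper":0},{"slide":[0,-0.35,0],"turn":0,"gripper":0},{"slide":[0,-0.55,0],"turn":0,"gripper":0},{"slide":[0,-0.75,0],"turn":0,"gripper":0},{"slide":[0,-0.95,0],"turn":0,"gripper":0}]}}

```text
time_s: 18.17
tcp_pos: [0.6794, 0.0598, 0.3403]
eef_rot: [-180.0, 0.0, -69.6]
contact_force: [0.8, -0.1, -2.2]
gripper_width: 0.0098
gripper_force: 45.0
```

Run:
```python
from h import *
s=get_state();print(s['joints'],s['tcp_pos'],s['eef_rot'],s['gripper_width'])
```

```text
[ 21.355   18.7695  12.5739  -0.0125 -83.7938  -0.9915] [0.6794 0.0598 0.3403] [-179.9896    0.0126  -69.6378] 0.009824992551635056
```

{"op": "send_rows", "data": {"moves": [{"slide":[0,-0.2,0],"turn":0,"gripper":0},{"slide":[0,-0.4,0],"turn":0,"gripper":0},{"slide":[0,-0.6,0],"turn":0,"gripper":0},{"slide":[0,-0.8,0],"turn":0,"gripper":0},{"slide":[0,-1,0],"turn":0,"gripper":0}]}}

```text
time_s: 18.58
tcp_pos: [0.82, 0.1122, 0.34]
eef_rot: [180.0, 0.0, -69.6]
contact_force: [1.5, 0.4, -1.7]
gripper_width: 0.01
gripper_force: 45.0
```

{"op": "send_rows", "data": {"moves": [{"slide":[0,-0.2,0],"turn":0,"gripper":0},{"slide":[0,-0.4,0],"turn":0,"gripper":0},{"slide":[0,-0.6,0],"turn":0,"gripper":0},{"slide":[0,-0.8,0],"turn":0,"gripper":0},{"slide":[0,-1,0],"turn":0,"gripper":0}]}}

```text
time_s: 19.0
tcp_pos: [0.9336, 0.1586, 0.3093]
eef_rot: [179.5, -0.4, -69.6]
contact_force: [7.5, 3.9, -10.9]
gripper_width: 0.0097
gripper_force: 45.0
```

Run:
```python
from h import *
s=get_state();print(s['joints'],s['tcp_pos'],s['eef_rot'],s['gripper_width'])
```

```text
[  21.4635   54.071    70.924     0.3567 -107.3924   -0.9899] [0.9336 0.1586 0.3093] [179.4669  -0.3506 -69.6298] 0.009733689323380432
```

{"op": "send_rows", "data": {"moves": [{"slide":[0,-1,0],"turn":0,"gripper":0},{"slide":[0,-1,0],"turn":0,"gripper":0},{"slide":[0,-1,0],"turn":0,"gripper":0},{"slide":[0,-1,0],"turn":0,"gripper":0},{"slide":[0,-1,0],"turn":0,"gripper":0}]}}

```text
time_s: 19.42
tcp_pos: [0.9698, 0.1885, 0.2857]
eef_rot: [-176.5, -1.0, -69.6]
contact_force: [-0.1, -0.0, -2.5]
gripper_width: 0.0096
gripper_force: 45.0
```

Run:
```python
from h import *
s=get_state();print(s['joints'],s['tcp_pos'],s['eef_rot'],s['gripper_width'])
```

```text
[  22.6293   56.076    71.6895    1.1429 -102.1253   -1.9507] [0.9698 0.1885 0.2857] [-176.4735   -0.9813  -69.6257] 0.009589189459710424
```

{"op": "send_rows", "data": {"moves": [{"slide":[0,-1,-0.7],"turn":0,"gripper":0},{"slide":[0,-1,-0.7],"turn":0,"gripper":0},{"slide":[0,-1,-0.7],"turn":0,"gripper":0},{"slide":[0,-1,-0.7],"turn":0,"gripper":0},{"slide":[0,-1,-0.7],"turn":0,"gripper":0}]}}

```text
time_s: 19.83
tcp_pos: [0.9667, 0.2055, 0.3196]
eef_rot: [-174.1, -1.6, -69.7]
contact_force: [-0.6, 0.0, -2.6]
gripper_width: 0.0097
gripper_force: 45.0
```

Run:
```python
from h import *
s=get_state();print(s['joints'],s['tcp_pos'],s['eef_rot'],s['gripper_width'])
```

```text
[  23.9374   54.2617   71.7111    1.9599 -101.6235   -3.0426] [0.9667 0.2055 0.3196] [-174.0739   -1.5579  -69.6784] 0.009675212293364788
```

{"op": "send_rows", "data": {"moves": [{"slide":[0,-1,0],"turn":0,"gripper":0},{"slide":[0,-1,0],"turn":0,"gripper":0},{"slide":[0,-1,0],"turn":0,"gripper":0},{"slide":[0,-1,0],"turn":0,"gripper":0},{"slide":[0,-1,0],"turn":0,"gripper":0}]}}

```text
time_s: 20.25
tcp_pos: [0.9955, 0.2291, 0.2813]
eef_rot: [-172.1, -2.1, -69.7]
contact_force: [-0.1, 0.0, -4.2]
gripper_width: 0.0099
gripper_force: 45.0
```

Run:
```python
from h import *
s=get_state();print(s['joints'],s['tcp_pos'],s['eef_rot'],s['gripper_width'])
```

```text
[ 24.7782  56.8081  71.6327   2.6972 -97.1268  -3.853 ] [0.9955 0.2291 0.2813] [-172.1301   -2.0848  -69.733 ] 0.00992357555950003
```

{"op": "send_rows", "data": {"moves": [{"slide":[0,-1,-1],"turn":0,"gripper":0},{"slide":[0,-1,-1],"turn":0,"gripper":0},{"slide":[0,-1,-1],"turn":0,"gripper":0},{"slide":[0,-1,-1],"turn":0,"gripper":0},{"slide":[0,-1,-1],"turn":0,"gripper":0}]}}

```text
time_s: 20.67
tcp_pos: [0.9761, 0.2391, 0.3518]
eef_rot: [-169.5, -2.6, -69.8]
contact_force: [0.2, 0.7, -3.6]
gripper_width: 0.0103
gripper_force: 45.0
```

Run:
```python
from h import *
s=get_state();print(s['joints'],s['tcp_pos'],s['eef_rot'],s['gripper_width'])
```

```text
[ 26.1335  52.8818  71.7117   3.6651 -98.5797  -4.8561] [0.9761 0.2391 0.3518] [-169.461    -2.5905  -69.8337] 0.010343988370967753
```

{"op": "send_rows", "data": {"moves": [{"slide":[0.3,-1,-0.4],"turn":-0.02,"gripper":0},{"slide":[0.3,-1,-0.4],"turn":-0.04,"gripper":0},{"slide":[0.3,-1,-0.4],"turn":-0.05,"gripper":0},{"slide":[0.3,-1,-0.4],"turn":-0.05,"gripper":0},{"slide":[0.3,-1,-0.4],"turn":-0.05,"gripper":0}]}}

```text
time_s: 21.08
tcp_pos: [0.9919, 0.2225, 0.3595]
eef_rot: [-167.6, -4.1, -65.6]
contact_force: [0.1, -0.2, -2.4]
gripper_width: 0.0099
gripper_force: 45.0
```

{"op": "send_rows", "data": {"moves": [{"slide":[0.3,-1,-0.4],"turn":0,"gripper":0},{"slide":[0.3,-1,-0.4],"turn":0,"gripper":0},{"slide":[0.3,-1,-0.4],"turn":0,"gripper":0},{"slide":[0.3,-1,-0.4],"turn":0,"gripper":0},{"slide":[0.3,-1,-0.4],"turn":0,"gripper":0}]}}

```text
time_s: 21.5
tcp_pos: [1.0025, 0.2173, 0.3743]
eef_rot: [-165.4, -4.9, -65.7]
contact_force: [0.6, -0.5, -3.5]
gripper_width: 0.0097
gripper_force: 45.0
```

Run:
```python
from h import *
s=get_state();print(s['joints'],s['tcp_pos'],s['eef_rot'],s['gripper_width'])
```

```text
[ 24.7827  52.1038  71.6662   4.8431 -94.9113   1.1402] [1.0025 0.2173 0.3743] [-165.3749   -4.8517  -65.7356] 0.009692800694619187
```

{"op": "send_rows", "data": {"moves": [{"slide":[0.1,-1,-0.3],"turn":0,"gripper":0},{"slide":[0.1,-1,-0.3],"turn":0,"gripper":0},{"slide":[0.1,-1,-0.3],"turn":0,"gripper":0},{"slide":[0.1,-1,-0.3],"turn":0,"gripper":0},{"slide":[0.1,-1,-0.3],"turn":0,"gripper":0}]}}

```text
time_s: 21.92
tcp_pos: [1.0111, 0.2351, 0.3838]
eef_rot: [-163.1, -5.5, -65.9]
contact_force: [-0.2, 0.6, -3.1]
gripper_width: 0.0097
gripper_force: 45.0
```

{"op": "send_rows", "data": {"moves": [{"slide":[0,-1,-0.3],"turn":0,"gripper":0},{"slide":[0,-1,-0.3],"turn":0,"gripper":0},{"slide":[0,-1,-0.3],"turn":0,"gripper":0},{"slide":[0,-1,-0.3],"turn":0,"gripper":0},{"slide":[0,-1,-0.3],"turn":0,"gripper":0}]}}

```text
time_s: 22.33
tcp_pos: [1.0151, 0.2615, 0.3982]
eef_rot: [-160.8, -6.2, -66.1]
contact_force: [0.1, 0.1, -3.5]
gripper_width: 0.0098
gripper_force: 45.0
```

{"op": "send_rows", "data": {"moves": [{"slide":[0,-1,0],"turn":0,"gripper":0},{"slide":[0,-1,0],"turn":0,"gripper":0},{"slide":[0,-1,0],"turn":0,"gripper":0},{"slide":[0,-1,0],"turn":0,"gripper":0},{"slide":[0,-1,0],"turn":0,"gripper":0}]}}

```text
time_s: 22.75
tcp_pos: [1.0347, 0.2886, 0.3845]
eef_rot: [-158.5, -6.8, -66.3]
contact_force: [0.2, 0.3, -3.2]
gripper_width: 0.0099
gripper_force: 45.0
```

Run:
```python
from h import *
s=get_state();print(s['joints'],s['tcp_pos'],s['eef_rot'],s['gripper_width'])
```

```text
[ 28.6825  53.0615  71.6199   8.1617 -87.5046  -2.5542] [1.0347 0.2886 0.3845] [-158.4661   -6.8032  -66.3287] 0.00992371314269942
```

{"op": "send_rows", "data": {"moves": [{"slide":[0.3,-1,0],"turn":0,"gripper":0},{"slide":[0.3,-1,0],"turn":0,"gripper":0},{"slide":[0.3,-1,0],"turn":0,"gripper":0},{"slide":[0.3,-1,0],"turn":0,"gripper":0},{"slide":[0.3,-1,0],"turn":0,"gripper":0}]}}

```text
time_s: 23.17
tcp_pos: [1.0598, 0.2789, 0.3811]
eef_rot: [-156.0, -7.4, -66.7]
contact_force: [-0.6, -0.2, -3.2]
gripper_width: 0.0099
gripper_force: 45.0
```

{"op": "send_rows", "data": {"moves": [{"slide":[0.3,-1,0],"turn":0,"gripper":0},{"slide":[0.3,-1,0],"turn":0,"gripper":0},{"slide":[0.3,-1,0],"turn":0,"gripper":0},{"slide":[0.3,-1,0],"turn":0,"gripper":0},{"slide":[0.3,-1,0],"turn":0,"gripper":0}]}}

```text
time_s: 23.58
tcp_pos: [1.0808, 0.2718, 0.3823]
eef_rot: [-153.6, -8.1, -66.9]
contact_force: [-0.4, -0.3, -4.0]
gripper_width: 0.0095
gripper_force: 45.0
```

{"op": "send_rows", "data": {"moves": [{"slide":[0.3,-1,0],"turn":0,"gripper":0},{"slide":[0.3,-1,0],"turn":0,"gripper":0},{"slide":[0.3,-1,0],"turn":0,"gripper":0},{"slide":[0.3,-1,0],"turn":0,"gripper":0},{"slide":[0.3,-1,0],"turn":0,"gripper":0}]}}

```text
time_s: 24.0
tcp_pos: [1.0987, 0.2651, 0.3887]
eef_rot: [-151.1, -8.7, -67.3]
contact_force: [-1.1, 0.4, -2.4]
gripper_width: 0.0098
gripper_force: 45.0
```

Run:
```python
from h import *
s=get_state();print(s['joints'],s['tcp_pos'],s['eef_rot'],s['gripper_width'])
```

```text
[ 26.385   54.469   71.6517   9.5847 -78.6535  -0.9137] [1.0987 0.2651 0.3887] [-151.1163   -8.7127  -67.2812] 0.009775805320820627
```

```bash
cat > kin.py <<'E'
import numpy as np
D=np.array([[79.8192,20.5914,.6331,-70.136,.303,.6026,.2256],[48.9671,10.1517,.9658,-80.7953,.5148,.2994,.3389],[21.355,18.7695,12.5739,-83.7938,.6794,.0598,.3403],[21.4635,54.071,70.924,-107.3924,.9336,.1586,.3093],[22.6293,56.076,71.6895,-102.1253,.9698,.1885,.2857],[23.9374,54.2617,71.7111,-101.6235,.9667,.2055,.3196],[24.7782,56.8081,71.6327,-97.1268,.9955,.2291,.2813],[26.1335,52.8818,71.7117,-98.5797,.9761,.2391,.3518]])
def rows(j2,j3,j5):
    f=np.radians(j3-j2);t=np.radians(90+j3-j2+j5);a=np.radians(j2)
    return [1,0,np.sin(a),np.cos(f),-np.sin(f),np.sin(t)],[0,1,np.cos(a),np.sin(f),np.cos(f),-np.cos(t)]
A=[];B=[];lat=[]
for j1,j2,j3,j5,x,y,z in D:
    c,s=np.cos(np.radians(j1)),np.sin(np.radians(j1));r1,r2=rows(j2,j3,j5);A+=[r1,r2];B+=[x*c+y*s,z];lat.append(-x*s+y*c)
A=np.array(A);B=np.array(B)
P,res,rk,sv=np.linalg.lstsq(A,B,rcond=1e-3)
if __name__=='__main__':
    np.set_printoptions(precision=4,suppress=True);print(P,rk,sv,A@P-B);print(lat)
    from scipy.optimize import least_squares
    for th in(0,38,45,50,55):
      for zt in (.2,.23,.26,.3):
        t=np.radians(th)
        # tile mid at TCP+0.033 along tool z ; target in-plane rho .51
        tx=.51-.033*np.sin(t)
        def fk(q):
            r1,r2=rows(q[0],q[1],th-90-q[1]+q[0]);return [np.dot(r1,P)-tx,np.dot(r2,P)-zt]
        s=least_squares(fk,[0,0]);q=s.x;print(th,zt,q,th-90-q[1]+q[0],np.linalg.norm(s.fun))
E
python3 kin.py
```

```text
[-0.0106  0.1908  0.5996  0.4752 -0.001   0.3648] 6 [5.3457 4.2272 1.1238 0.5093 0.1514 0.0938] [-0.0006 -0.0014  0.0004  0.0006  0.0003  0.0012 -0.0002  0.0055 -0.0005
  0.0026 -0.0001  0.0001 -0.0001 -0.0031  0.001  -0.0056]
[np.float64(-0.19171671623345501), np.float64(-0.1917767033547069), np.float64(-0.19170614222986235), np.float64(-0.1940108884079093), np.float64(-0.19915935109400526), np.float64(-0.2044023959820636), np.float64(-0.2092123111044633), np.float64(-0.21528021083202326)]
0 0.2 [  9.4139 -17.7195] -62.866566287948224 6.802544416301474e-11
0 0.23 [  8.1315 -15.271 ] -66.59754368970181 4.979263805770513e-07
0 0.26 [  7.0401 -12.6652] -70.29472056553128 2.910729739547266e-10
0 0.3 [ 5.8772 -8.9461] -75.17666605233887 7.862378296257223e-12
38 0.2 [ -9.29   -47.5648] -13.725234206580458 1.4732318296891376e-08
38 0.23 [-11.7191 -44.8426] -18.876482853928668 1.3414135358390529e-09
38 0.26 [-13.7444 -41.9996] -23.744789153897383 5.736749653206945e-11
38 0.3 [-15.8827 -38.0367] -29.846034873109122 2.6122446983464462e-12
45 0.2 [-10.559  -53.1542] -2.4048114078740443 1.9945196803467072e-07
45 0.23 [-13.5354 -50.3964] -8.13895995702172 2.487661413102687e-08
45 0.26 [-16.0021 -47.5219] -13.48011644825457 1.638186783511491e-09
45 0.3 [-18.5976 -43.5279] -20.069660488485944 9.489321512143091e-11
50 0.2 [-10.5864 -57.1526] 6.566241326455611 1.0882429867632723e-06
50 0.23 [-14.1065 -54.3709] 0.26433943597877096 1.6160720099180648e-07
50 0.26 [-17.008  -51.4746] -5.533376110011307 1.4309570011939524e-08
50 0.3 [-20.0495 -47.4587] -12.590738150833456 3.132608732427214e-10
55 0.2 [ -9.596  -61.1549] 16.55888749850345 9.975863714983595e-07
55 0.23 [-13.8505 -58.3498] 9.499301044274373 9.563919058574547e-07
55 0.26 [-17.3334 -55.4315] 3.098117145982549 1.1191564025486114e-07
55 0.3 [-20.9649 -51.3929] -4.571951169653655 1.0536533287860028e-10
```

{"op": "send_rows", "data": {"moves": [{"slide":[0.2,-1,0],"turn":0,"gripper":0},{"slide":[0.2,-1,0],"turn":0,"gripper":0},{"slide":[0.2,-1,0],"turn":0,"gripper":0},{"slide":[0.2,-1,0],"turn":0,"gripper":0},{"slide":[0.2,-1,0],"turn":0,"gripper":0}]}}

```text
time_s: 24.42
tcp_pos: [1.1113, 0.2701, 0.399]
eef_rot: [-148.7, -9.3, -67.6]
contact_force: [0.0, 0.3, -3.6]
gripper_width: 0.0096
gripper_force: 45.0
```

{"op": "send_rows", "data": {"moves": [{"slide":[0.2,-1,0],"turn":0,"gripper":0},{"slide":[0.2,-1,0],"turn":0,"gripper":0},{"slide":[0.2,-1,0],"turn":0,"gripper":0},{"slide":[0.2,-1,0],"turn":0,"gripper":0},{"slide":[0.2,-1,0],"turn":0,"gripper":0}]}}

```text
time_s: 24.83
tcp_pos: [1.1216, 0.2741, 0.4139]
eef_rot: [-146.2, -10.0, -68.0]
contact_force: [-0.9, 0.0, -3.5]
gripper_width: 0.0101
gripper_force: 45.0
```

{"op": "send_rows", "data": {"moves": [{"slide":[0.4,-1,0],"turn":0,"gripper":0},{"slide":[0.4,-1,0],"turn":0,"gripper":0},{"slide":[0.4,-1,0],"turn":0,"gripper":0},{"slide":[0.4,-1,0],"turn":0,"gripper":0},{"slide":[0.4,-1,0],"turn":0,"gripper":0}]}}

```text
time_s: 25.25
tcp_pos: [1.134, 0.2555, 0.4341]
eef_rot: [-143.8, -10.6, -68.5]
contact_force: [0.3, 0.8, -2.5]
gripper_width: 0.0099
gripper_force: 45.0
```

{"op": "send_rows", "data": {"moves": [{"slide":[0.4,-1,0.2],"turn":0,"gripper":0},{"slide":[0.4,-1,0.2],"turn":0,"gripper":0},{"slide":[0.4,-1,0.2],"turn":0,"gripper":0},{"slide":[0.4,-1,0.2],"turn":0,"gripper":0},{"slide":[0.4,-1,0.2],"turn":0,"gripper":0}]}}

```text
time_s: 25.67
tcp_pos: [1.1542, 0.2412, 0.4366]
eef_rot: [-141.5, -11.2, -69.0]
contact_force: [-0.4, -0.3, -2.8]
gripper_width: 0.01
gripper_force: 45.0
```

```bash
cat >> h.py <<'E'
def st():
    s=get_state();M=R.from_euler('xyz',s['eef_rot'],degrees=True).as_matrix();z=M[:,2]
    print('t',s['time_s'],'j',s['joints'],'tcp',s['tcp_pos'],'rpy',s['eef_rot'],'w',s['gripper_width'])
    print('tilt',np.degrees(np.arccos(-z[2])),'az',np.degrees(np.arctan2(z[1],z[0])),'tile x to up',np.degrees(np.arccos(-M[2,1])),'tool x dz',M[2,0])
    return s,M
E
python3 -c "
from h import *
st()"
```

```text
t 25.6667 j [ 24.5294  54.2158  71.6401  11.7404 -69.2344   0.0432] tcp [1.1542 0.2412 0.4366] rpy [-141.4676  -11.2215  -68.9972] w 0.010006798721383013
tilt 39.887836808522 az 7.270751228421642 tile x to up 52.33475259901954 tool x dz 0.19460280771359348
```

{"op": "send_rows", "data": {"moves": [{"slide":[0,-1,0],"turn":0.05,"gripper":0},{"slide":[0,-1,0],"turn":0.1,"gripper":0},{"slide":[0,-1,0],"turn":0.15,"gripper":0},{"slide":[0,-1,0],"turn":0.2,"gripper":0},{"slide":[0,-1,0],"turn":0.2,"gripper":0}]}}

```text
time_s: 26.08
tcp_pos: [1.1517, 0.2718, 0.4628]
eef_rot: [-137.6, 0.4, -83.1]
contact_force: [-0.3, -0.9, -3.4]
gripper_width: 0.0098
gripper_force: 45.0
```

{"op": "send_rows", "data": {"moves": [{"slide":[0,-1,0],"turn":0,"gripper":0},{"slide":[0,-1,0],"turn":0,"gripper":0},{"slide":[0,-1,0],"turn":0,"gripper":0},{"slide":[0,-1,0],"turn":0,"gripper":0},{"slide":[0,-1,0],"turn":0,"gripper":0}]}}

```text
time_s: 26.5
tcp_pos: [1.1551, 0.2604, 0.494]
eef_rot: [-135.1, 0.2, -83.0]
contact_force: [-1.4, -0.6, -2.9]
gripper_width: 0.0096
gripper_force: 45.0
```

{"op": "send_rows", "data": {"moves": [{"slide":[0,-1,0],"turn":0,"gripper":0},{"slide":[0,-1,0],"turn":0,"gripper":0},{"slide":[0,-1,0],"turn":0,"gripper":0},{"slide":[0,-1,0],"turn":0,"gripper":0},{"slide":[0,-1,0],"turn":0,"gripper":0}]}}

```text
time_s: 26.92
tcp_pos: [1.1555, 0.2526, 0.5257]
eef_rot: [-132.7, 0.2, -83.0]
contact_force: [0.5, -0.1, -2.9]
gripper_width: 0.0102
gripper_force: 45.0
```

```bash
python3 -c "
from h import *
s,M=st()
# shift to the target: tile mid over (.545,.004), go first to z .34
T=np.array([.545,.004,0]);T[:2]-=.033*M[:2,2]
for z in(.36,.25):
    T[2]=z;print(T,M.T@(T-s['tcp_pos'])/.15)
"
```

```text
t 26.9167 j [ 25.7026  51.3314  71.6825  14.8753 -65.3174 -19.4044] tcp [1.1555 0.2526 0.5257] rpy [-132.6988    0.2111  -82.9974] w 0.01024901130165431
tilt 47.30155341551251 az 7.197388569324822 tile x to up 42.69922677082047 tool x dz -0.0036841436587803367
[0.5209 0.001  0.36  ] [ 1.1533  3.795  -2.4899]
[0.5209 0.001  0.25  ] [ 1.156   4.3339 -1.9926]
```

{"op": "send_rows", "data": {"moves": [{"slide":[0.03,0.12,-0.08],"turn":0,"gripper":0},{"slide":[0.08,0.27,-0.18],"turn":0,"gripper":0},{"slide":[0.13,0.43,-0.28],"turn":0,"gripper":0},{"slide":[0.18,0.6,-0.39],"turn":0,"gripper":0},{"slide":[0.23,0.76,-0.5],"turn":0,"gripper":0}]}}

```text
time_s: 27.33
tcp_pos: [1.027, 0.2026, 0.4896]
eef_rot: [-132.8, 0.2, -82.9]
contact_force: [1.5, -0.1, -1.1]
gripper_width: 0.0096
gripper_force: 45.0
```

{"op": "send_rows", "data": {"moves": [{"slide":[0.05,0.15,-0.1],"turn":0,"gripper":0},{"slide":[0.09,0.3,-0.2],"turn":0,"gripper":0},{"slide":[0.14,0.46,-0.3],"turn":0,"gripper":0},{"slide":[0.18,0.61,-0.4],"turn":0,"gripper":0},{"slide":[0.23,0.76,-0.5],"turn":0,"gripper":0}]}}

```text
time_s: 27.75
tcp_pos: [0.8994, 0.152, 0.4584]
eef_rot: [-132.8, 0.2, -83.0]
contact_force: [0.3, 0.2, -2.2]
gripper_width: 0.01
gripper_force: 45.0
```

{"op": "send_rows", "data": {"moves": [{"slide":[0.05,0.15,-0.1],"turn":0,"gripper":0},{"slide":[0.09,0.3,-0.2],"turn":0,"gripper":0},{"slide":[0.14,0.46,-0.3],"turn":0,"gripper":0},{"slide":[0.18,0.61,-0.4],"turn":0,"gripper":0},{"slide":[0.23,0.76,-0.5],"turn":0,"gripper":0}]}}

```text
time_s: 28.17
tcp_pos: [0.7722, 0.1018, 0.4255]
eef_rot: [-132.7, 0.2, -83.0]
contact_force: [0.6, -0.6, -2.3]
gripper_width: 0.01
gripper_force: 45.0
```

```bash
cat > go.py <<'E'
from h import *
s,M=st()
T=np.array([.545,.004,0]);T[:2]-=.033*M[:2,2]
for z in(.36,.26):
    T[2]=z;print(T,M.T@(T-s['tcp_pos'])/.15)
E
python3 go.py
```

```text
t 28.1667 j [ 24.3204   1.359  -28.1982  41.4865 -19.0079 -51.9609] tcp [0.7722 0.1018 0.4255] rpy [-132.7369    0.2073  -82.9539] w 0.009977841066581469
tilt 47.26343267398465 az 7.237631949191708 tile x to up 42.73731945764253 tool x dz -0.0036174902679058096
[0.521  0.0009 0.36  ] [ 0.4635  1.5037 -0.9864]
[0.521  0.0009 0.26  ] [ 0.4659  1.9934 -0.534 ]
```

{"op": "send_rows", "data": {"moves": [{"slide":[0.05,0.15,-0.1],"turn":0,"gripper":0},{"slide":[0.09,0.3,-0.2],"turn":0,"gripper":0},{"slide":[0.14,0.46,-0.3],"turn":0,"gripper":0},{"slide":[0.18,0.61,-0.4],"turn":0,"gripper":0},{"slide":[0.23,0.76,-0.5],"turn":0,"gripper":0}]}}

```text
time_s: 28.58
tcp_pos: [0.645, 0.0514, 0.3927]
eef_rot: [-132.7, 0.2, -83.0]
contact_force: [-0.3, 0.8, -2.4]
gripper_width: 0.0099
gripper_force: 45.0
```

{"op": "send_rows", "data": {"moves": [{"slide":[0.05,0.17,-0.11],"turn":0,"gripper":0},{"slide":[0.1,0.35,-0.22],"turn":0,"gripper":0},{"slide":[0.15,0.5,-0.32],"turn":0,"gripper":0},{"slide":[0.19,0.64,-0.42],"turn":0,"gripper":0},{"slide":[0.23,0.74,-0.48],"turn":0,"gripper":0}]}}

```text
time_s: 29.0
tcp_pos: [0.5213, 0.0009, 0.3598]
eef_rot: [-132.7, 0.2, -83.0]
contact_force: [-0.0, -0.7, -2.5]
gripper_width: 0.0097
gripper_force: 45.0
```

```bash
python3 go.py
```

```text
t 29.0 j [ 24.3084 -25.3313 -57.1782  46.4922 -17.3424 -57.2549] tcp [0.5213 0.0009 0.3598] rpy [-132.687     0.2281  -83.0061] w 0.009694613126173828
tilt 47.31345189553659 az 7.2042496276305705 tile x to up 42.68745896197303 tool x dz -0.0039806626167044334
[0.5209 0.001  0.36  ] [-0.0008  0.0004 -0.0025]
[0.5209 0.001  0.26  ] [0.0019 0.4905 0.4495]
```

```bash
cat > ik.py <<'E'
from h import *
from kin import P
from scipy.optimize import least_squares
a,h,L2,L3,b,T=P
def ik(tcp,z):
    W=np.array(tcp)-T*z;j1=np.arctan2(W[1],W[0])+np.arcsin(.1917/np.hypot(*W[:2]))
    rho=W[0]*np.cos(j1)+W[1]*np.sin(j1)
    f=lambda q:[a+L2*np.sin(q[0])+L3*np.cos(q[1]-q[0])-rho,h+L2*np.cos(q[0])+L3*np.sin(q[1]-q[0])-W[2]]
    q=least_squares(f,[-.4,-1]).x;e=q[1]-q[0]
    fd=np.array([np.cos(e)*np.cos(j1),np.cos(e)*np.sin(j1),np.sin(e)])
    return np.degrees([j1,*q,np.arccos(fd@z)])
if __name__=='__main__':
    s,M=st();z=M[:,2];print('now',ik(s['tcp_pos'],z))
    for dx in(0,.02,.04,.05):
        for zz in(.3,.26,.24):
            m=np.array([.545+dx,.004,0]);t=m-.033*z;t[2]=zz;print(dx,zz,ik(t,z))
E
python3 ik.py
```

```text
t 29.0 j [ 24.3084 -25.3313 -57.1782  46.4922 -17.3424 -57.2549] tcp [0.5213 0.0009 0.3598] rpy [-132.687     0.2281  -83.0061] w 0.009694613126173828
tilt 47.31345189553659 az 7.2042496276305705 tile x to up 42.68745896197303 tool x dz -0.0039806626167044334
now [ 40.8404 -27.726  -41.6656  40.7729]
0 0.3 [ 40.9322 -25.2303 -48.2614  34.1195]
0 0.26 [ 40.9322 -22.5563 -52.5068  29.7506]
0 0.24 [ 40.9322 -20.8597 -54.5812  27.7638]
0.02 0.3 [ 37.0444 -21.5446 -46.5969  30.1492]
0.02 0.26 [ 37.0444 -18.7858 -50.6939  25.8911]
0.02 0.24 [ 37.0444 -17.0727 -52.6822  24.056 ]
0.04 0.3 [ 33.923  -18.2497 -44.8738  27.0266]
0.04 0.26 [ 33.923  -15.4549 -48.8321  22.8851]
0.04 0.24 [ 33.923  -13.7492 -50.7412  21.1919]
0.05 0.3 [ 32.5744 -16.7138 -43.991   25.7044]
0.05 0.26 [ 32.5744 -13.9139 -47.8834  21.6187]
0.05 0.24 [ 32.5744 -12.2179 -49.7554  19.9903]
```

{"op": "send_rows", "data": {"moves": [{"slide":[0,0.02,0.06],"turn":0,"gripper":0},{"slide":[0.01,0.05,0.15],"turn":0,"gripper":0},{"slide":[0.02,0.08,0.25],"turn":0,"gripper":0},{"slide":[0.024,0.11,0.33],"turn":0,"gripper":0},{"slide":[0.024,0.11,0.37],"turn":0,"gripper":0}]}}

```text
time_s: 29.42
tcp_pos: [0.5569, -0.0039, 0.3244]
eef_rot: [-134.0, 0.7, -82.5]
contact_force: [0.3, -0.7, -1.8]
gripper_width: 0.0101
gripper_force: 45.0
```

```bash
python3 go.py
```

```text
t 29.4167 j [ 15.3116 -17.9531 -58.2532  52.3984  -6.477  -58.1499] tcp [ 0.5569 -0.0039  0.3244] rpy [-134.0437    0.6836  -82.4913] w 0.010138262264649327
tilt 45.96022042635737 az 8.169809638087978 tile x to up 44.04793983414936 tool x dz -0.011930804485667246
[0.5215 0.0006 0.36  ] [-0.0636 -0.0106 -0.3298]
[0.5215 0.0006 0.26  ] [-0.0556  0.4686  0.1336]
```

```bash
cat > full.py <<'E'
from h import *
from scipy.optimize import least_squares
D=[[79.8192,20.5914,.6331,-.02,-70.136,-16.5064,.303,.6026,.2256,179.9041,-.0081,-26.6943],
[48.9671,10.1517,.9658,-.01,-80.7953,-64.5838,.5148,.2994,.3389,180,.02,-105.618],
[21.355,18.7695,12.5739,-.0125,-83.7938,-.9915,.6794,.0598,.3403,-179.99,.0126,-69.638],
[24.5294,54.2158,71.6401,11.7404,-69.2344,.0432,1.1542,.2412,.4366,-141.4676,-11.2215,-68.9972],
[25.7026,51.3314,71.6825,14.8753,-65.3174,-19.4044,1.1555,.2526,.5257,-132.6988,.2111,-82.9974],
[28.6825,53.0615,71.6199,8.1617,-87.5046,-2.5542,1.0347,.2886,.3845,-158.4661,-6.8032,-66.3287],
[24.3204,1.359,-28.1982,41.4865,-19.0079,-51.9609,.7722,.1018,.4255,-132.7369,.2073,-82.9539],
[24.3084,-25.3313,-57.1782,46.4922,-17.3424,-57.2549,.5213,.0009,.3598,-132.687,.2281,-83.0061],
[15.3116,-17.9531,-58.2532,52.3984,-6.477,-58.1499,.5569,-.0039,.3244,-134.0437,.6836,-82.4913]]
D=np.array(D)
rot=lambda ax,d:R.from_euler(ax,d,degrees=True).as_matrix()
def fk(q,p):
    a,h,L2,L3,b,D1,D2,b2,T=p
    R1=rot('z',q[0]);R2=R1@rot('y',q[1]);R3=R2@rot('y',-q[2])
    R4=R3@rot('x',q[3]*S[0]);R5=R4@rot('y',-q[4]*S[1]);R6=R5@rot('x',q[5]*S[2])
    t=R1@[a,D1,h]+R2@[0,0,L2]+R3@[L3,0,b]+R4@[0,D2,b2]+R5@[T,0,0]
    # tool: z along R6 x ; y
    return t,np.c_[-(R6[:,1]),-(-R6[:,2])*-1 if False else R6[:,2]*0+np.cross(R6[:,0],-R6[:,1]),R6[:,0]]
S=[1,1,1]
def fit():
    f=lambda p:np.concatenate([fk(d[:6],p)[0]-d[6:9] for d in D])
    return least_squares(f,[0,.19,.6,.47,0,-.01,-.18,0,.36])
best=None
import itertools
for s in itertools.product((1,-1),(1,),(1,-1)):
    S=list(s);r=fit();rr=[np.degrees(np.arccos(np.clip((np.trace(fk(d[:6],r.x)[1].T@rot('xyz',d[9:]))-1)/2,-1,1))) for d in D]
    k=(np.abs(r.fun).max()+max(rr)/90)
    if best is None or k<best[0]: best=(k,S,r.x,np.abs(r.fun).max(),rr)
S=best[1];P=best[2]
LO=np.array([-176,-82,-58.1,-173.8,-174.7,-.2]) ;HI=np.array([176,121.7,71.6,95.4,-.2,173.6]);LO[5]=-173.6
def ik(t,M,q0):
    def f(q):
        a,b=fk(q,P);return np.r_[(a-t)*3,R.from_matrix(b.T@M).as_rotvec()]
    r=least_squares(f,np.clip(q0,LO+.1,HI-.1),bounds=(LO,HI));return r.x,np.abs(r.fun).max()
if __name__=='__main__':
    print(best)
    for az in(7,14,20,25,30):
      for tl in(40,45.5):
        M0=rot('z',az)@np.array([[0,-1,0],[-1,0,0],[0,0,-1.]]);M=rot('z',az)@rot('y',-tl)@rot('z',-az)@M0
        for zz in(.24,.27):
            t=np.array([.55,.004,zz])-.033*M[:,2]*[1,1,0]
            q,e=min((ik(t,M,q0) for q0 in([15,-18,-55,50,-8,-58],[20,-15,-50,0,-10,0],[25,-15,-45,-40,-12,40])),key=lambda u:u[1]);print(az,tl,zz,q,round(e,3))
E
python3 full.py
```

```text
(np.float64(6.671253170760257e-05), [-1, 1, -1], array([ 0.0001,  0.199 ,  0.6015,  0.4635, -0.0001, -0.    , -0.1918,
        0.    ,  0.378 ]), np.float64(4.9903512414073425e-05), [np.float64(0.000745609866575401), np.float64(0.001512811736417623), np.float64(0.0004119455631323395), np.float64(0.00010656791571645271), np.float64(6.395898695146589e-05), np.float64(6.622114092363161e-05), np.float64(0.0001016385163704631), np.float64(8.0707579986062e-05), np.float64(7.022774796690346e-05)])
7 40 0.24 [ 21.5444 -14.3376 -58.1     38.5279 -11.6841 -49.4784] 0.042
7 40 0.27 [ 22.694  -16.9171 -58.1     42.0179 -14.1174 -53.4104] 0.014
7 45.5 0.24 [ 19.4562 -15.2284 -58.1     32.3842  -7.19   -41.3983] 0.078
7 45.5 0.27 [ 20.6446 -17.9028 -58.1     38.4794 -10.4577 -48.1051] 0.062
14 40 0.24 [ 20.871  -14.2734 -58.1     31.0308  -7.7751 -36.0932] 0.007
14 40 0.27 [ 23.6868 -16.8352 -54.172   25.6954 -14.4447 -32.4333] 0.0
14 45.5 0.24 [ 19.4047 -14.8455 -58.1     22.5834  -2.8529 -26.4066] 0.047
14 45.5 0.27 [ 20.0885 -17.7577 -58.1     29.3185  -5.9935 -33.518 ] 0.023
20 40 0.24 [ 21.5961 -13.3537 -48.2711   3.934  -15.1276  -5.0209] 0.0
20 40 0.27 [ 21.6399 -15.433  -44.8736   2.9973 -20.5967  -4.0624] 0.0
20 45.5 0.24 [ 20.9841 -14.7033 -55.6415  11.1424  -3.6343 -11.8103] 0.0
20 45.5 0.27 [ 21.644  -17.2643 -50.6755   6.0679 -11.1615  -7.1064] 0.0
25 40 0.24 [ 15.0141 -11.0863 -38.407  -15.9485 -23.9322  22.3205] 0.0
25 40 0.27 [ 15.4919 -13.1917 -36.6523 -13.2671 -27.5599  19.1178] 0.0
25 45.5 0.24 [ 10.2027 -11.4757 -37.1083 -28.6361 -22.3403  37.2858] 0.0
25 45.5 0.27 [ 12.0955 -14.0699 -36.7518 -22.8176 -24.252   30.1096] 0.0
30 40 0.24 [  7.7586  -8.6286 -31.8625 -27.408  -31.9071  41.152 ] 0.0
30 40 0.27 [  8.6371 -10.7005 -30.3856 -24.2568 -34.7467  36.9976] 0.0
30 45.5 0.24 [  0.8662  -8.5192 -30.6583 -39.9582 -32.7306  56.5159] 0.0
30 45.5 0.27 [  2.6763 -10.9292 -29.7007 -35.4573 -34.3592  50.3586] 0.0
```

```bash
cat > sim.py <<'E'
import full
from full import *
full.LO[2]=LO[2]=-58.27;full.HI[2]=HI[2]=71.70
def solve(t,M,q0,w):
    def f(q):
        a,b=fk(q,P);return np.r_[(a-t)/w,R.from_matrix(b.T@M).as_rotvec()]
    return least_squares(f,np.clip(q0,LO+.001,HI-.001),bounds=(LO,HI),x_scale=10).x
def call(q,sl,turn,w,mode):
    t0,M0=fk(q,P);tt=t0+M0@np.array(sl)*.15;Mt=M0@rot('z',turn*90);t,M=t0,M0
    for k in range(5):
        d=tt-t;n=np.linalg.norm(d);d=d*min(1,.0417/max(n,1e-9))
        rv=R.from_matrix(M.T@Mt).as_rotvec();m=np.degrees(np.linalg.norm(rv));rv=rv*min(1,7.16/max(m,1e-9))
        q=solve(t+d,M@R.from_rotvec(rv).as_matrix(),q,w)
        if mode=='reach': t,M=fk(q,P)
        else: t,M=t+d,M@R.from_rotvec(rv).as_matrix()
    return q
def show(q):
    t,M=fk(q,P);z=M[:,2];return np.round(np.r_[q,t,np.degrees(np.arccos(-z[2])),np.degrees(np.arctan2(z[1],z[0])),np.degrees(np.arccos(-M[2,1]))],3)
if __name__=='__main__':
    tests=[([22.6293,56.076,71.6895,1.1429,-102.1253,-1.9507],(0,-1,-.7),0,[23.9374,54.2617,71.7111,1.9599,-101.6235,-3.0426]),
    ([23.9374,54.2617,71.7,1.9599,-101.6235,-3.0426],(0,-1,0),0,[24.7782,56.8081,71.6327,2.6972,-97.1268,-3.853]),
    ([24.3084,-25.3313,-57.1782,46.4922,-17.3424,-57.2549],(.024,.11,.37),0,[15.3116,-17.9531,-58.2532,52.3984,-6.477,-58.1499])]
    for mode in('reach','cmd'):
      for w in(.1,.3,1,3):
        print(mode,w,[round(float(np.abs(call(np.array(q),s,u,w,mode)-r).max()),2) for q,s,u,r in tests])
E
time python3 sim.py
```

```text
reach 0.1 [22.29, 17.75, 3.83]
reach 0.3 [6.51, 6.77, 2.65]
reach 1 [1.3, 1.44, 0.73]
reach 3 [1.95, 2.17, 2.02]
cmd 0.1 [21.37, 16.93, 3.83]
cmd 0.3 [12.96, 10.38, 2.65]
cmd 1 [0.43, 0.51, 0.73]
cmd 3 [2.11, 1.57, 2.02]
real	0m3.705s
user	0m3.973s
sys	0m0.233s
```

```bash
cat > srch.py <<'E'
from sim import *
import itertools
q0=np.array(get_state()['joints']);print(show(q0))
t0,M0=fk(q0,P)
def tryall(q,tag):
    b=show(q);out=[]
    for w in itertools.product((-1,0,1),repeat=3):
        if not any(w):continue
        d=M0.T@np.array(w)*.9;t,M=fk(q,P);d=M.T@np.array(w,float);d=d/max(abs(d))
        q2=q
        for _ in range(3): q2=call(q2,M.T@0+d,0,1.0,'cmd')
        s=show(q2);out.append((s[10]-b[10],s[9]-b[9],w,s))
    out.sort(key=lambda u:-u[0]-u[1])
    print(tag,b[6:])
    for o in out[:3]:print('  daz %.1f dtilt %.1f'%o[:2],o[2],o[3])
tryall(q0,'now')
for tgt in([.95,.1,.5],[.7,.6,.5],[.9,-.4,.5],[.3,-.6,.5],[.3,.7,.5],[.7,0,.7],[.8,.1,.3]):
    q=q0
    for k in np.linspace(.2,1,5): q=solve(t0+(np.array(tgt)-t0)*k,M0,q,1.0)
    tryall(q,tgt)
E
python3 srch.py
```

```text
[ 15.312 -17.953 -58.253  52.398  -6.477 -58.15    0.557  -0.004   0.324
  45.96    8.17   44.048]Traceback (most recent call last):
  File "srch.py", line 16, in <module>
    tryall(q0,'now')
    ~~~~~~^^^^^^^^^^
  File "srch.py", line 11, in tryall
    for _ in range(3): q2=call(q2,M.T@0+d,0,1.0,'cmd')
                                  ~~~^~
ValueError: matmul: Input operand 1 does not have enough dimensions (has 0, gufunc core with signature (n?,k),(k,m?)->(n?,m?) requires 1)
```

```bash
sed -i 's/M.T@0+d/d/' srch.py; python3 srch.py
```

```text
[ 15.312 -17.953 -58.253  52.398  -6.477 -58.15    0.557  -0.004   0.324
  45.96    8.17   44.048]
now [ 0.557 -0.004  0.324 45.96   8.17  44.048]
  daz 6.1 dtilt -1.5 (0, 0, -1) [ -36.749   62.47   -27.775 -129.147  -44.603  173.6      0.636   -0.067
   -0.256   44.449   14.297   45.93 ]
  daz 4.4 dtilt -0.9 (-1, 0, -1) [-65.052   5.171 -53.44  -70.999 -47.034 131.888   0.264  -0.096   0.041
  45.097  12.588  45.047]
  daz 3.7 dtilt -0.3 (1, 0, -1) [  1.945  36.146  -3.18  -52.574  -8.909  55.68    0.885  -0.04    0.009
  45.662  11.846  44.448]
[0.95, 0.1, 0.5] [ 0.95   0.1    0.5   45.96   8.17  44.048]
  daz 0.8 dtilt 5.0 (1, 1, 0) [ 34.975  62.024  71.7    24.719 -54.393 -33.568   1.189   0.462   0.4
  50.937   9.007  39.087]
  daz 6.0 dtilt -0.4 (0, 0, -1) [  6.006  50.399   8.491 -64.371  -6.457  64.81    0.96    0.056  -0.121
  45.581  14.168  44.655]
  daz 0.3 dtilt 5.3 (1, 1, 1) [ 33.656  45.41   71.7    20.818 -69.148 -25.245   1.069   0.345   0.651
  51.283   8.464  38.732]
[0.7, 0.6, 0.5] [ 0.7    0.6    0.5   45.96   8.17  44.048]
  daz 5.5 dtilt 6.2 (0, 1, 1) [ 78.158 
[... 1976 characters left out ...]
  36.97     8.063   71.7     24.628 -103.822  -13.24     0.579    0.026
    1.016   52.697    6.391   37.304]
  daz 0.0 dtilt 4.6 (1, 1, 1) [ 37.231  30.663  71.7    22.126 -84.699 -22.537   0.882   0.269   0.835
  50.573   8.185  39.437]
[0.8, 0.1, 0.3] [ 0.805  0.098  0.329 44.622  8.409 45.389]
  daz -1.8 dtilt 11.5 (1, 0, 1) [  6.887  22.155 -11.736  84.927  -0.2   -85.047   1.027   0.106   0.445
  56.092   6.647  33.908]
  daz 5.4 dtilt 1.9 (0, 0, -1) [ -17.278   70.621  -11.624 -144.392  -39.985  168.891    0.808    0.06
   -0.336   46.472   13.788   43.747]
  daz -2.9 dtilt 9.5 (1, 0, 0) [  5.741  54.554  18.727  83.334  -0.2   -82.685   1.28    0.105   0.209
  54.15    5.496  35.858]
```

```bash
cat > pl.py <<'E'
from sim import *
import sys
def goto(q,tgt,n,log,turn=0):
    for k in range(n):
        t,M=fk(q,P);d=M.T@(np.array(tgt)-t)/.15/(n-k);d=np.round(d,2);q=call(q,d,turn/n,1.,'cmd');log.append((d,turn/n));print('  go',d,show(q))
    return q
if __name__=='__main__':
    q0=np.array(get_state()['joints'])
    for A,w in(((.62,.58,.5),(0,1,1)),((.45,.6,.55),(0,1,1)),((.45,.6,.55),(0,1,.5)),((.4,.65,.5),(-.3,1,.6))):
        print('PLAN',A,w);log=[];q=goto(q0,A,6,log)
        for k in range(9):
            t,M=fk(q,P);d=M.T@np.array(w,float);d=np.round(d/max(abs(d)),2);q=call(q,d,0,1.,'cmd')
            if k>2: print('  push',d,show(q))
            if k>3:
              t,M=fk(q,P);turn=np.degrees(np.arctan2(M[2,0],-M[2,1]));Mn=M@rot('z',turn);z=Mn[:,2]
              for zl in(.17,):
                tt=np.array([.548,.004,0])-.033*z;tt[2]=zl-.103*z[2]
                r=min((ik(tt,Mn,s0) for s0 in([20,-15,-50,10,-10,-10],[15,-12,-38,-25,-22,30])),key=lambda u:u[1]);print('     final tilt/az',show(r[0])[9:11],'turn',round(turn,1),'q',np.round(r[0],1),'err',round(r[1],3))
E
python3 pl.py
```

```text
PLAN (0.62, 0.58, 0.5) (0, 1, 1)
  go [-0.64 -0.24 -0.02] [ 26.774 -17.19  -56.089  63.731 -14.818 -77.076   0.567   0.094   0.353
  45.96    8.17   44.048]
  go [-0.64 -0.24 -0.02] [ 41.168 -13.6   -50.045  62.818 -26.11  -85.481   0.577   0.192   0.383
  45.96    8.17   44.048]
  go [-0.63 -0.24 -0.02] [ 51.848  -8.076 -41.857  59.818 -35.051 -89.136   0.588   0.288   0.412
  45.96    8.17   44.048]
  go [-0.64 -0.24 -0.02] [ 59.383  -1.373 -31.758  56.427 -42.262 -89.925   0.598   0.386   0.441
  45.96    8.17   44.048]
  go [-0.63 -0.25 -0.02] [ 64.487   6.013 -19.688  52.833 -48.647 -88.229   0.609   0.482   0.471
  45.96    8.17   44.048]
  go [-0.64 -0.24 -0.02] [ 68.252  14.174  -5.537  49.428 -55.111 -85.077   0.619   0.58    0.5
  45.96    8.17   44.048]
  push [-1.   -0.82 -0.42] [ 83.85   44.596  71.7    49.001 -89.301 -61.509   0.504   0.837   0.749
  54.662  16.165  35.787]
  push [-1.   -0.82 -0.33] [ 86.069  44.667  71.7    51.374 -87.24  -62.869   0.475   0.861   0.769
  57.758  18.761  33.013]
     final tilt/az [57.758 18.761] turn -7.5 q [-10.1  -9.9 -35.9 -69.3 -
[... 6242 characters left out ...]
9 -10.2 -34.8 -58.5 -25.5  72.2] err 0.0
  push [-1.   -0.32 -0.24] [105.709  54.504  71.254  55.472 -91.95  -82.474   0.15    1.016   0.624
  56.479  24.726  35.174]
     final tilt/az [56.479 24.726] turn -11.3 q [-14.9  -7.4 -32.9 -67.4 -35.2  87.6] err 0.0
  push [-1.   -0.32 -0.19] [106.703  55.128  70.894  56.825 -89.368 -83.812   0.129   1.037   0.625
  58.427  27.479  33.826]
     final tilt/az [58.427 27.479] turn -12.8 q [-21.7  -4.5 -32.1 -72.3 -42.6  97.8] err 0.0
  push [-1.   -0.33 -0.13] [107.415  55.677  70.547  58.157 -86.643 -84.976   0.11    1.057   0.628
  60.394  30.156  32.548]
     final tilt/az [60.394 30.156] turn -14.2 q [-26.9  -1.5 -31.6 -75.3 -48.9 105.5] err 0.0
```

```bash
cat > loc.py <<'E'
from sim import *
q0=np.array(get_state()['joints']);t0,M=fk(q0,P);z=M[:,2];print(show(q0))
for r in(.0,.025,.045):
  for a in range(0,360,45):
    if r==0 and a: continue
    best=None
    for zz in(.32,.30,.28,.26,.24):
        t=np.array([.545+r*np.cos(np.radians(a)),.004+r*np.sin(np.radians(a)),0])-.033*z;t[2]=zz
        q,e=min((ik(t,M,s) for s in(q0,[20,-15,-50,10,-5,-10],[5,-15,-45,-40,-12,40])),key=lambda u:u[1])
        if e<.004: best=(zz,np.round(q,1))
    print(r,a,best)
E
python3 loc.py
```

```text
[ 15.312 -17.953 -58.253  52.398  -6.477 -58.15    0.557  -0.004   0.324
  45.96    8.17   44.048]
0.0 0 None
0.025 0 None
0.025 45 None
0.025 90 None
0.025 135 None
0.025 180 None
0.025 225 None
0.025 270 None
0.025 315 (0.32, array([ 17.3, -20.1, -58.3,  45.3,  -9. , -52.3]))
0.045 0 None
0.045 45 None
0.045 90 None
0.045 135 None
0.045 180 None
0.045 225 None
0.045 270 (0.32, array([ 17.8, -22.4, -57.1,  35.5, -12. , -42.6]))
0.045 315 (0.32, array([ 15.5, -18.1, -56.5,  41.8,  -7.9, -47.5]))
```

```bash
cat > pl2.py <<'E'
from sim import *
q=np.array(get_state()['joints']);log=[]
def do(d,turn=0,tag=''):
    global q
    p=q;q=call(q,d,turn,1.,'cmd');print(tag,list(map(float,np.round(d,2))),round(turn,3),show(q),'dq',np.round(np.abs(q-p).max(),0))
def goto(tgt,n,turn=0,tag='go'):
    for k in range(n):
        t,M=fk(q,P);do(np.round(M.T@(np.array(tgt)-t)/.15/(n-k),2),turn/n,tag)
goto((.4,.65,.5),5)
for k in range(6+0):
    t,M=fk(q,P);d=M.T@np.array([-.3,1,.6]);do(np.round(d/max(abs(d)),2),0,'push')
t,M=fk(q,P);turn=np.arctan2(M[2,0],-M[2,1])/(np.pi/2)
goto((.75,.6,.6),5,turn)
goto((1.0,.1,.55),4)
goto((.95,-.2,.5),3)
goto((.65,-.1,.36),3)
t,M=fk(q,P);z=M[:,2];tt=np.array([.548,.004,0])-.033*z;tt[2]=.165-.103*z[2]
goto(tt,2)
E
python3 pl2.py
```

```text
go [-0.89, -0.1, -0.22] 0.0 [ 38.375 -21.227 -57.373  61.678 -24.257 -82.395   0.526   0.126   0.36
  45.96    8.17   44.048] dq 24.0
go [-0.9, -0.09, -0.22] 0.0 [ 62.562 -17.349 -50.53   58.888 -43.05  -95.546   0.495   0.258   0.394
  45.96    8.17   44.048] dq 24.0
go [-0.89, -0.1, -0.22] 0.0 [  76.691   -9.009  -39.682   55.275  -54.478 -101.413    0.464    0.388
    0.429   45.96     8.17    44.048] dq 14.0
go [-0.9, -0.09, -0.23] 0.0 [  84.837    1.087  -25.566   51.978  -62.613 -102.594    0.431    0.52
    0.465   45.96     8.17    44.048] dq 14.0
go [-0.89, -0.1, -0.22] 0.0 [  89.436   12.209   -8.011   49.141  -69.959 -100.101    0.401    0.65
    0.5     45.96     8.17    44.048] dq 18.0
push [-1.0, -0.3, -0.51] 0 [ 93.406  27.767  25.427  45.986 -84.95  -89.321   0.358   0.794   0.587
  45.96    8.17   44.048] dq 33.0
push [-1.0, -0.3, -0.51] 0 [  95.989   49.738   71.7     48.15  -102.341  -73.271    0.312    0.89
    0.635   46.812    9.569   43.223] dq 46.0
push [-1.0, -0.3, -0.48] 0 [  98.832   50.877   71.7     49.757 -100.714  -75.703    0.269    0.92
    0.631   48
[... 2012 characters left out ...]
.539  21.886  35.461] dq 9.0
go [-0.45, 0.56, -0.25] 0.0 [-12.625  14.152  15.205 -37.92  -48.67   48.971   0.851  -0.167   0.453
  54.539  21.886  35.461] dq 18.0
go [-0.46, 0.57, -0.26] 0.0 [-12.349   5.42   -0.111 -41.799 -43.434  54.537   0.749  -0.133   0.406
  54.539  21.886  35.461] dq 15.0
go [-0.45, 0.56, -0.25] 0.0 [-12.006  -2.719 -13.403 -45.603 -39.471  59.543   0.651  -0.1     0.36
  54.539  21.886  35.461] dq 13.0
go [-0.45, 0.53, 0.03] 0.0 [ -8.637  -6.987 -24.898 -50.895 -32.215  65.031   0.586  -0.053   0.292
  54.539  21.886  35.461] dq 11.0
go [-0.45, 0.53, 0.04] 0.0 [ -6.083  -9.541 -34.807 -60.333 -26.08   74.74    0.523  -0.006   0.224
  54.539  21.886  35.461] dq 10.0
```

{"op": "send_rows", "data": {"moves": [{"slide":[-0.15,-0.02,-0.04],"turn":0,"gripper":0},{"slide":[-0.33,-0.04,-0.08],"turn":0,"gripper":0},{"slide":[-0.52,-0.06,-0.13],"turn":0,"gripper":0},{"slide":[-0.71,-0.08,-0.18],"turn":0,"gripper":0},{"slide":[-0.89,-0.1,-0.22],"turn":0,"gripper":0}]}}

```text
time_s: 29.83
tcp_pos: [0.5254, 0.1274, 0.3614]
eef_rot: [-133.9, 0.7, -82.5]
contact_force: [0.6, 0.7, -3.3]
gripper_width: 0.0098
gripper_force: 45.0
```

{"op": "send_rows", "data": {"moves": [{"slide":[-0.18,-0.02,-0.04],"turn":0,"gripper":0},{"slide":[-0.36,-0.04,-0.09],"turn":0,"gripper":0},{"slide":[-0.54,-0.05,-0.13],"turn":0,"gripper":0},{"slide":[-0.72,-0.07,-0.18],"turn":0,"gripper":0},{"slide":[-0.9,-0.09,-0.22],"turn":0,"gripper":0}]}}

```text
time_s: 30.25
tcp_pos: [0.4934, 0.2598, 0.3957]
eef_rot: [-133.9, 0.8, -82.4]
contact_force: [1.8, 0.3, -3.8]
gripper_width: 0.0096
gripper_force: 45.0
```

{"op": "send_rows", "data": {"moves": [{"slide":[-0.18,-0.02,-0.04],"turn":0,"gripper":0},{"slide":[-0.36,-0.04,-0.09],"turn":0,"gripper":0},{"slide":[-0.54,-0.05,-0.13],"turn":0,"gripper":0},{"slide":[-0.72,-0.07,-0.18],"turn":0,"gripper":0},{"slide":[-0.89,-0.1,-0.22],"turn":0,"gripper":0}]}}

```text
time_s: 30.67
tcp_pos: [0.4628, 0.3903, 0.4306]
eef_rot: [-134.0, 0.8, -82.4]
contact_force: [0.6, 0.4, -2.9]
gripper_width: 0.0099
gripper_force: 45.0
```

{"op": "send_rows", "data": {"moves": [{"slide":[-0.18,-0.02,-0.04],"turn":0,"gripper":0},{"slide":[-0.36,-0.04,-0.09],"turn":0,"gripper":0},{"slide":[-0.54,-0.05,-0.13],"turn":0,"gripper":0},{"slide":[-0.72,-0.07,-0.18],"turn":0,"gripper":0},{"slide":[-0.9,-0.09,-0.23],"turn":0,"gripper":0}]}}

```text
time_s: 31.08
tcp_pos: [0.4302, 0.5214, 0.4656]
eef_rot: [-134.0, 0.8, -82.4]
contact_force: [0.5, 0.8, -2.7]
gripper_width: 0.0099
gripper_force: 45.0
```

{"op": "send_rows", "data": {"moves": [{"slide":[-0.18,-0.02,-0.04],"turn":0,"gripper":0},{"slide":[-0.36,-0.04,-0.09],"turn":0,"gripper":0},{"slide":[-0.54,-0.05,-0.13],"turn":0,"gripper":0},{"slide":[-0.72,-0.07,-0.18],"turn":0,"gripper":0},{"slide":[-0.89,-0.1,-0.22],"turn":0,"gripper":0}]}}

```text
time_s: 31.5
tcp_pos: [0.3995, 0.6518, 0.5007]
eef_rot: [-134.1, 0.8, -82.4]
contact_force: [-0.2, 0.4, -2.4]
gripper_width: 0.0097
gripper_force: 45.0
```

```bash
python3 -c "
from h import *
st()"
```

```text
t 31.5 j [  89.5297   12.3177   -7.7589   49.0993  -70.009  -100.0755] tcp [0.3995 0.6518 0.5007] rpy [-134.0536    0.7779  -82.4292] w 0.009689819604087527
tilt 45.95151021477886 az 8.323401521809958 tile x to up 44.059056494116575 tool x dz -0.013576570653971665
```

The arm matches the model, so I'll make the pushes.

{"op": "send_rows", "data": {"moves": [{"slide":[-0.2,-0.06,-0.1],"turn":0,"gripper":0},{"slide":[-0.4,-0.12,-0.2],"turn":0,"gripper":0},{"slide":[-0.6,-0.18,-0.3],"turn":0,"gripper":0},{"slide":[-0.8,-0.24,-0.41],"turn":0,"gripper":0},{"slide":[-1,-0.3,-0.51],"turn":0,"gripper":0}]}}

```text
time_s: 31.92
tcp_pos: [0.3565, 0.7957, 0.5891]
eef_rot: [-134.1, 0.8, -82.4]
contact_force: [0.4, 2.2, -1.2]
gripper_width: 0.0097
gripper_force: 45.0
```

{"op": "send_rows", "data": {"moves": [{"slide":[-0.2,-0.06,-0.1],"turn":0,"gripper":0},{"slide":[-0.4,-0.12,-0.2],"turn":0,"gripper":0},{"slide":[-0.6,-0.18,-0.3],"turn":0,"gripper":0},{"slide":[-0.8,-0.24,-0.41],"turn":0,"gripper":0},{"slide":[-1,-0.3,-0.51],"turn":0,"gripper":0}]}}

```text
time_s: 32.33
tcp_pos: [0.3208, 0.8897, 0.6377]
eef_rot: [-132.8, 1.3, -81.6]
contact_force: [4.1, 0.2, 57.4]
gripper_width: 0.0098
gripper_force: 45.2
```

{"op": "send_rows", "data": {"moves": [{"slide":[-1,-0.3,-0.5],"turn":0,"gripper":0},{"slide":[-1,-0.3,-0.5],"turn":0,"gripper":0},{"slide":[-1,-0.3,-0.5],"turn":0,"gripper":0},{"slide":[-1,-0.3,-0.5],"turn":0,"gripper":0},{"slide":[-1,-0.3,-0.5],"turn":0,"gripper":0}]}}

```text
time_s: 32.75
tcp_pos: [0.2821, 0.9117, 0.6398]
eef_rot: [-131.4, 3.2, -80.1]
contact_force: [-0.5, 0.0, -2.4]
gripper_width: 0.0098
gripper_force: 45.0
```

{"op": "send_rows", "data": {"moves": [{"slide":[-1,-0.3,-0.4],"turn":0,"gripper":0},{"slide":[-1,-0.3,-0.4],"turn":0,"gripper":0},{"slide":[-1,-0.3,-0.4],"turn":0,"gripper":0},{"slide":[-1,-0.3,-0.4],"turn":0,"gripper":0},{"slide":[-1,-0.3,-0.4],"turn":0,"gripper":0}]}}

```text
time_s: 33.17
tcp_pos: [0.2523, 0.937, 0.6309]
eef_rot: [-130.0, 4.2, -78.6]
contact_force: [-0.2, 0.4, -2.7]
gripper_width: 0.01
gripper_force: 45.0
```

{"op": "send_rows", "data": {"moves": [{"slide":[-1,-0.3,-0.35],"turn":0,"gripper":0},{"slide":[-1,-0.3,-0.35],"turn":0,"gripper":0},{"slide":[-1,-0.3,-0.35],"turn":0,"gripper":0},{"slide":[-1,-0.3,-0.35],"turn":0,"gripper":0},{"slide":[-1,-0.3,-0.35],"turn":0,"gripper":0}]}}

```text
time_s: 33.58
tcp_pos: [0.2257, 0.9596, 0.6253]
eef_rot: [-128.5, 5.4, -77.0]
contact_force: [0.5, 0.1, -1.8]
gripper_width: 0.0098
gripper_force: 45.0
```

{"op": "send_rows", "data": {"moves": [{"slide":[-1,-0.3,-0.3],"turn":0,"gripper":0},{"slide":[-1,-0.3,-0.3],"turn":0,"gripper":0},{"slide":[-1,-0.3,-0.3],"turn":0,"gripper":0},{"slide":[-1,-0.3,-0.3],"turn":0,"gripper":0},{"slide":[-1,-0.3,-0.3],"turn":0,"gripper":0}]}}

```text
time_s: 34.0
tcp_pos: [0.2025, 0.9807, 0.6208]
eef_rot: [-127.1, 6.6, -75.5]
contact_force: [-0.1, 0.8, -3.2]
gripper_width: 0.0098
gripper_force: 45.0
```

```bash
sed -i '/^goto((.4,.65/d;/^for k in range(6+0)/,+1d' pl2.py; python3 -c "
from h import *
st()"; python3 pl2.py
```

```text
t 34.0 j [102.8761  53.453   71.6404  53.0396 -95.6835 -79.7613] tcp [0.2025 0.9807 0.6208] rpy [-127.1089    6.606   -75.4509] w 0.009816026201453346
tilt 53.178321599040146 az 19.52327733254347 tile x to up 37.60887706165812 tool x dz -0.11504192035473865
go [0.67, -0.39, 0.43] -0.018 [ 96.427  33.104  31.654  52.673 -78.668 -89.845   0.312   0.905   0.617
  53.178  19.523  37.327] dq 40.0
go [0.69, -0.37, 0.43] -0.018 [ 88.334  24.689  17.457  53.211 -68.747 -87.924   0.421   0.828   0.613
  53.178  19.523  37.107] dq 14.0
go [0.69, -0.35, 0.43] -0.018 [ 78.923  19.741   9.756  52.98  -59.653 -82.508   0.53    0.752   0.609
  53.178  19.523  36.949] dq 9.0
go [0.71, -0.33, 0.43] -0.018 [ 68.593  17.493   6.613  51.011 -51.087 -74.114   0.64    0.675   0.605
  53.178  19.523  36.853] dq 10.0
go [0.71, -0.31, 0.44] -0.018 [ 58.278  18.285   8.432  46.015 -44.142 -62.322   0.75    0.6     0.6
  53.178  19.523  36.822] dq 12.0
go [0.92, -0.0, 0.14] 0.0 [ 48.44   14.548   3.445  40.502 -36.582 -52.764   0.812   0.476   0.587
  53.178  19.523  36.822] dq 10.0
go [0.93, -0.0, 0.14] 0.0 [
[... 742 characters left out ...]
.178  19.523  36.822] dq 9.0
go [-0.43, 0.58, -0.26] 0.0 [-10.543  13.474  13.779 -33.627 -46.403  43.772   0.85   -0.166   0.454
  53.178  19.523  36.822] dq 18.0
go [-0.43, 0.58, -0.26] 0.0 [ -9.649   4.681  -1.53  -36.873 -40.562  48.175   0.75   -0.134   0.407
  53.178  19.523  36.822] dq 15.0
go [-0.43, 0.58, -0.25] 0.0 [ -8.158  -3.746 -15.213 -39.794 -35.524  51.589   0.651  -0.1     0.36
  53.178  19.523  36.822] dq 14.0
go [-0.44, 0.53, 0.03] 0.0 [ -2.364  -8.391 -27.395 -42.578 -26.171  53.048   0.587  -0.053   0.294
  53.178  19.523  36.822] dq 12.0
go [-0.44, 0.54, 0.03] 0.0 [  7.189 -12.102 -39.581 -45.024 -13.989  51.628   0.523  -0.006   0.226
  53.178  19.523  36.822] dq 12.0
```

{"op": "send_rows", "data": {"moves": [{"slide":[0.03,-0.02,0.02],"turn":0,"gripper":0},{"slide":[0.08,-0.05,0.05],"turn":-0.005,"gripper":0},{"slide":[0.16,-0.09,0.1],"turn":-0.01,"gripper":0},{"slide":[0.25,-0.14,0.16],"turn":-0.01,"gripper":0},{"slide":[0.34,-0.2,0.22],"turn":-0.01,"gripper":0}]}}

```text
time_s: 34.42
tcp_pos: [0.2591, 0.9412, 0.6197]
eef_rot: [-127.0, 6.0, -74.9]
contact_force: [-0.0, 0.2, -2.0]
gripper_width: 0.0098
gripper_force: 45.0
```

{"op": "send_rows", "data": {"moves": [{"slide":[0.11,-0.06,0.07],"turn":0,"gripper":0},{"slide":[0.24,-0.13,0.15],"turn":-0.01,"gripper":0},{"slide":[0.38,-0.21,0.24],"turn":-0.02,"gripper":0},{"slide":[0.52,-0.29,0.33],"turn":-0.03,"gripper":0},{"slide":[0.67,-0.38,0.43],"turn":-0.03,"gripper":0}]}}

```text
time_s: 34.83
tcp_pos: [0.3687, 0.8661, 0.6162]
eef_rot: [-126.9, 3.8, -73.2]
contact_force: [-0.7, -0.1, -2.3]
gripper_width: 0.0101
gripper_force: 45.0
```

{"op": "send_rows", "data": {"moves": [{"slide":[0.14,-0.07,0.09],"turn":-0.01,"gripper":0},{"slide":[0.28,-0.15,0.17],"turn":-0.02,"gripper":0},{"slide":[0.41,-0.22,0.26],"turn":-0.03,"gripper":0},{"slide":[0.55,-0.3,0.35],"turn":-0.04,"gripper":0},{"slide":[0.69,-0.37,0.43],"turn":-0.05,"gripper":0}]}}

```text
time_s: 35.25
tcp_pos: [0.4804, 0.791, 0.615]
eef_rot: [-126.8, 0.2, -70.6]
contact_force: [0.3, -0.1, -3.8]
gripper_width: 0.0095
gripper_force: 45.0
```

```bash
sed -i 's/^goto((.75,.6,.6),5,turn)/goto((.75,.6,.6),3,turn)/' pl2.py; python3 -c "
from h import *
st()"; python3 pl2.py
```

```text
t 35.25 j [ 83.4764  22.1483  13.9494  52.9701 -64.3017 -80.8667] tcp [0.4804 0.791  0.615 ] rpy [-126.7956    0.1663  -70.5865] w 0.009541881878273309
tilt 53.20460553366953 az 19.53785116667933 tile x to up 36.79589764440833 tool x dz -0.0029024865060085503
go [0.6, -0.23, 0.36] -0.001 [ 75.31   18.921   8.869  52.331 -56.766 -76.87    0.571   0.727   0.61
  53.205  19.538  36.796] dq 8.0
go [0.6, -0.23, 0.36] -0.001 [ 66.719  17.648   7.024  50.26  -49.807 -70.768   0.661   0.664   0.605
  53.205  19.538  36.795] dq 9.0
go [0.6, -0.22, 0.35] -0.001 [ 58.31   18.131   8.159  46.146 -44.06  -62.487   0.749   0.6     0.6
  53.205  19.538  36.795] dq 8.0
go [0.92, -0.0, 0.14] 0.0 [ 48.455  14.398   3.187  40.632 -36.485 -52.91    0.811   0.475   0.587
  53.205  19.538  36.795] dq 10.0
go [0.93, -0.0, 0.14] 0.0 [ 38.191  13.82    4.922  28.364 -32.624 -35.882   0.874   0.349   0.575
  53.205  19.538  36.795] dq 17.0
go [0.92, -0.0, 0.14] 0.0 [ 27.293  16.394  13.47   10.965 -34.616 -13.723   0.936   0.225   0.562
  53.205  19.538  36.795] dq 22.0
go [0.93, -0.01, 0.15] 0.0 [ 15.386  21
[... 463 characters left out ...]
205  19.538  36.795] dq 10.0
go [-0.43, 0.58, -0.26] 0.0 [-10.647  13.418  13.716 -33.751 -46.444  43.931   0.849  -0.167   0.453
  53.205  19.538  36.795] dq 18.0
go [-0.43, 0.58, -0.25] 0.0 [ -9.719   4.746  -1.556 -37.037 -40.522  48.386   0.75   -0.134   0.406
  53.205  19.538  36.795] dq 15.0
go [-0.44, 0.58, -0.26] 0.0 [ -8.094  -3.903 -15.395 -39.81  -35.457  51.582   0.65   -0.099   0.36
  53.205  19.538  36.795] dq 14.0
go [-0.44, 0.53, 0.03] 0.0 [ -2.23   -8.557 -27.591 -42.536 -26.058  52.947   0.586  -0.052   0.294
  53.205  19.538  36.795] dq 12.0
go [-0.44, 0.53, 0.03] 0.0 [  8.559 -12.457 -40.306 -43.209 -12.87   49.11    0.523  -0.004   0.227
  53.205  19.538  36.795] dq 13.0
```

{"op": "send_rows", "data": {"moves": [{"slide":[0.18,-0.07,0.11],"turn":0,"gripper":0},{"slide":[0.36,-0.14,0.21],"turn":0,"gripper":0},{"slide":[0.54,-0.2,0.32],"turn":0,"gripper":0},{"slide":[0.72,-0.27,0.43],"turn":0,"gripper":0},{"slide":[0.9,-0.34,0.53],"turn":0,"gripper":0}]}}

```text
time_s: 35.67
tcp_pos: [0.6141, 0.6947, 0.6076]
eef_rot: [-126.8, 0.2, -70.6]
contact_force: [0.1, 1.2, -2.7]
gripper_width: 0.0097
gripper_force: 45.0
```

{"op": "send_rows", "data": {"moves": [{"slide":[0.18,-0.07,0.11],"turn":0,"gripper":0},{"slide":[0.36,-0.14,0.21],"turn":0,"gripper":0},{"slide":[0.54,-0.2,0.32],"turn":0,"gripper":0},{"slide":[0.72,-0.27,0.43],"turn":0,"gripper":0},{"slide":[0.9,-0.34,0.53],"turn":0,"gripper":0}]}}

```text
time_s: 36.08
tcp_pos: [0.7478, 0.5986, 0.6002]
eef_rot: [-126.8, 0.2, -70.6]
contact_force: [0.7, 0.4, -3.5]
gripper_width: 0.0097
gripper_force: 45.0
```

{"op": "send_rows", "data": {"moves": [{"slide":[0.18,0,0.03],"turn":0,"gripper":0},{"slide":[0.37,0,0.06],"turn":0,"gripper":0},{"slide":[0.55,0,0.08],"turn":0,"gripper":0},{"slide":[0.74,0,0.11],"turn":0,"gripper":0},{"slide":[0.92,0,0.14],"turn":0,"gripper":0}]}}

```text
time_s: 36.5
tcp_pos: [0.8086, 0.4737, 0.5875]
eef_rot: [-126.8, 0.2, -70.6]
contact_force: [0.3, -0.1, -2.9]
gripper_width: 0.0095
gripper_force: 45.0
```

{"op": "send_rows", "data": {"moves": [{"slide":[0.18,0,0.03],"turn":0,"gripper":0},{"slide":[0.37,0,0.06],"turn":0,"gripper":0},{"slide":[0.55,0,0.08],"turn":0,"gripper":0},{"slide":[0.74,0,0.11],"turn":0,"gripper":0},{"slide":[0.92,0,0.14],"turn":0,"gripper":0}]}}

```text
time_s: 36.92
tcp_pos: [0.8701, 0.3493, 0.5744]
eef_rot: [-126.8, 0.1, -70.6]
contact_force: [0.8, -0.3, -3.6]
gripper_width: 0.0094
gripper_force: 45.0
```

{"op": "send_rows", "data": {"moves": [{"slide":[0.18,0,0.03],"turn":0,"gripper":0},{"slide":[0.37,0,0.06],"turn":0,"gripper":0},{"slide":[0.55,0,0.08],"turn":0,"gripper":0},{"slide":[0.74,0,0.11],"turn":0,"gripper":0},{"slide":[0.92,0,0.14],"turn":0,"gripper":0}]}}

```text
time_s: 37.33
tcp_pos: [0.9316, 0.2251, 0.5612]
eef_rot: [-126.8, 0.2, -70.6]
contact_force: [0.4, -0.6, -3.0]
gripper_width: 0.0099
gripper_force: 45.0
```

{"op": "send_rows", "data": {"moves": [{"slide":[0.18,0,0.03],"turn":0,"gripper":0},{"slide":[0.37,0,0.06],"turn":0,"gripper":0},{"slide":[0.55,0,0.08],"turn":0,"gripper":0},{"slide":[0.74,0,0.11],"turn":0,"gripper":0},{"slide":[0.92,0,0.14],"turn":0,"gripper":0}]}}

```text
time_s: 37.75
tcp_pos: [0.9933, 0.1008, 0.5482]
eef_rot: [-126.9, 0.2, -70.6]
contact_force: [-0.3, 0.5, -3.4]
gripper_width: 0.01
gripper_force: 45.0
```

```bash
sed -i '/^goto((.75,.6,.6)/d;/^goto((1.0,.1/d' pl2.py; python3 -c "
from h import *
st()"; python3 pl2.py
```

```text
t 37.75 j [ 15.6205  21.2844  25.19    -4.7967 -40.9222   5.7926] tcp [0.9933 0.1008 0.5482] rpy [-126.8528    0.1535  -70.5694] w 0.01002679957454925
tilt 53.14740356177152 az 19.54564191918455 tile x to up 36.853025073886826 tool x dz -0.002679665787458374
go [0.6, 0.27, -0.19] 0.0 [  7.088  20.429  25.917 -14.411 -43.912  17.844   0.979   0.      0.533
  53.147  19.546  36.853] dq 12.0
go [0.6, 0.27, -0.19] 0.0 [ -2.108  21.124  28.407 -23.191 -48.572  29.028   0.964  -0.1     0.517
  53.147  19.546  36.853] dq 11.0
go [0.6, 0.28, -0.18] 0.0 [-11.326  23.344  32.167 -30.465 -54.077  38.573   0.95   -0.201   0.499
  53.147  19.546  36.853] dq 10.0
go [-0.43, 0.58, -0.26] 0.0 [-10.647  13.519  13.858 -33.68  -46.523  43.679   0.85   -0.167   0.453
  53.147  19.546  36.853] dq 18.0
go [-0.43, 0.58, -0.26] 0.0 [ -9.739   4.709  -1.459 -36.901 -40.684  48.056   0.75   -0.134   0.407
  53.147  19.546  36.853] dq 15.0
go [-0.44, 0.58, -0.25] 0.0 [ -7.973  -3.861 -15.32  -39.605 -35.447  51.143   0.65   -0.099   0.36
  53.147  19.546  36.853] dq 14.0
go [-0.44, 0.53, 0.03] 0.0 [ -1.954  -8.566 -27.591 -42.122 -25.928  52.22    0.587  -0.051   0.294
  53.147  19.546  36.853] dq 12.0
go [-0.43, 0.54, 0.03] 0.0 [  7.749 -12.264 -39.859 -44.118 -13.592  50.254   0.523  -0.005   0.227
  53.147  19.546  36.853] dq 12.0
```

{"op": "send_rows", "data": {"moves": [{"slide":[0.18,0.08,-0.06],"turn":0,"gripper":0},{"slide":[0.36,0.16,-0.11],"turn":0,"gripper":0},{"slide":[0.54,0.25,-0.17],"turn":0,"gripper":0},{"slide":[0.72,0.33,-0.22],"turn":0,"gripper":0},{"slide":[0.9,0.41,-0.28],"turn":0,"gripper":0}]}}

```text
time_s: 38.17
tcp_pos: [0.9709, -0.0497, 0.523]
eef_rot: [-126.9, 0.2, -70.6]
contact_force: [1.0, -0.9, -2.6]
gripper_width: 0.0096
gripper_force: 45.0
```

{"op": "send_rows", "data": {"moves": [{"slide":[0.18,0.08,-0.06],"turn":0,"gripper":0},{"slide":[0.36,0.16,-0.11],"turn":0,"gripper":0},{"slide":[0.54,0.25,-0.17],"turn":0,"gripper":0},{"slide":[0.72,0.33,-0.22],"turn":0,"gripper":0},{"slide":[0.9,0.41,-0.28],"turn":0,"gripper":0}]}}

```text
time_s: 38.58
tcp_pos: [0.9492, -0.2005, 0.4987]
eef_rot: [-126.9, 0.2, -70.6]
contact_force: [-0.1, -0.9, -2.5]
gripper_width: 0.01
gripper_force: 45.0
```

{"op": "send_rows", "data": {"moves": [{"slide":[-0.09,0.12,-0.05],"turn":0,"gripper":0},{"slide":[-0.17,0.23,-0.1],"turn":0,"gripper":0},{"slide":[-0.26,0.35,-0.16],"turn":0,"gripper":0},{"slide":[-0.34,0.46,-0.21],"turn":0,"gripper":0},{"slide":[-0.43,0.58,-0.26],"turn":0,"gripper":0}]}}

```text
time_s: 39.0
tcp_pos: [0.8485, -0.1661, 0.4527]
eef_rot: [-126.9, 0.1, -70.6]
contact_force: [0.1, 0.9, -3.0]
gripper_width: 0.0097
gripper_force: 45.0
```

{"op": "send_rows", "data": {"moves": [{"slide":[-0.09,0.12,-0.05],"turn":0,"gripper":0},{"slide":[-0.17,0.23,-0.1],"turn":0,"gripper":0},{"slide":[-0.26,0.35,-0.16],"turn":0,"gripper":0},{"slide":[-0.34,0.46,-0.21],"turn":0,"gripper":0},{"slide":[-0.43,0.58,-0.26],"turn":0,"gripper":0}]}}

```text
time_s: 39.42
tcp_pos: [0.7485, -0.1324, 0.407]
eef_rot: [-126.8, 0.1, -70.6]
contact_force: [0.5, 0.2, -2.7]
gripper_width: 0.01
gripper_force: 45.0
```

{"op": "send_rows", "data": {"moves": [{"slide":[-0.09,0.12,-0.05],"turn":0,"gripper":0},{"slide":[-0.17,0.23,-0.1],"turn":0,"gripper":0},{"slide":[-0.26,0.35,-0.16],"turn":0,"gripper":0},{"slide":[-0.34,0.46,-0.21],"turn":0,"gripper":0},{"slide":[-0.43,0.58,-0.26],"turn":0,"gripper":0}]}}

```text
time_s: 39.83
tcp_pos: [0.6485, -0.0992, 0.361]
eef_rot: [-126.8, 0.1, -70.6]
contact_force: [0.2, 0.1, -2.0]
gripper_width: 0.01
gripper_force: 45.0
```

```bash
sed -i '/^goto((/d' pl2.py; python3 -c "
from h import *
s,M=st()
c=cap('scene');cv2.imwrite('pics/s2.png',c['img'][:,:,::-1])"; python3 pl2.py
```

```text
t 39.8333 j [ -8.0213  -4.0729 -15.4572 -39.6347 -35.4909  51.2143] tcp [ 0.6485 -0.0992  0.361 ] rpy [-126.8008    0.1081  -70.553 ] w 0.009989749582975114
tilt 53.199296528516214 az 19.527895798364266 tile x to up 36.800916254655824 tool x dz -0.00188751110436286
go [-0.42, 0.52, 0.04] 0.0 [ -2.383  -8.674 -27.67  -42.588 -26.379  52.821   0.584  -0.052   0.293
  53.064  19.713  36.938] dq 12.0
go [-0.43, 0.52, 0.04] 0.0 [  7.89  -12.331 -39.898 -43.824 -13.681  49.812   0.522  -0.005   0.227
  53.064  19.713  36.938] dq 13.0
```

View pics/s2.png

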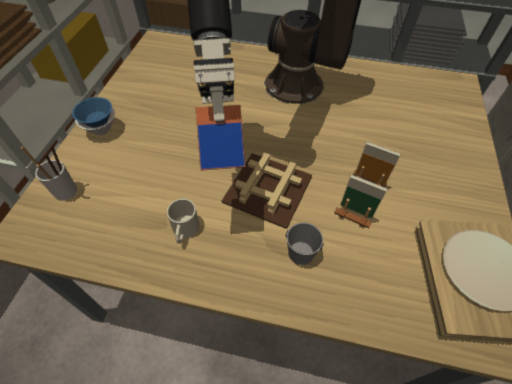

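The picture shows the tile held blue face up at about (220,140), with the crib complete at (268,187) and the two other tiles, the pail and the mug in place. Now the last approach.

{"op": "send_rows", "data": {"moves": [{"slide":[-0.08,0.1,0.01],"turn":0,"gripper":0},{"slide":[-0.17,0.21,0.02],"turn":0,"gripper":0},{"slide":[-0.25,0.31,0.02],"turn":0,"gripper":0},{"slide":[-0.34,0.42,0.03],"turn":0,"gripper":0},{"slide":[-0.42,0.52,0.04],"turn":0,"gripper":0}]}}

```text
time_s: 40.3
tcp_pos: [0.5882, -0.0532, 0.2948]
eef_rot: [-126.8, 0.1, -70.5]
contact_force: [0.7, 0.6, -3.3]
gripper_width: 0.0098
gripper_force: 45.0
```

{"op": "send_rows", "data": {"moves": [{"slide":[-0.1,0.12,0.01],"turn":0,"gripper":0},{"slide":[-0.2,0.24,0.02],"turn":0,"gripper":0},{"slide":[-0.29,0.35,0.03],"turn":0,"gripper":0},{"slide":[-0.37,0.45,0.04],"turn":0,"gripper":0},{"slide":[-0.43,0.52,0.04],"turn":0,"gripper":0}]}}

```text
time_s: 40.72
tcp_pos: [0.5268, -0.0059, 0.2282]
eef_rot: [-126.8, 0.2, -70.5]
contact_force: [0.3, 0.4, -3.6]
gripper_width: 0.0101
gripper_force: 45.0
```

{"op": "send_rows", "data": {"moves": [{"slide":[0,0,0],"turn":0,"gripper":0},{"slide":[0,0,0],"turn":0,"gripper":0},{"slide":[0,0,0],"turn":0,"gripper":0},{"slide":[0,0,0],"turn":0,"gripper":0},{"slide":[0,0,0],"turn":0,"gripper":0}]}}

```text
time_s: 41.13
tcp_pos: [0.5292, -0.0066, 0.23]
eef_rot: [-126.7, 0.2, -70.6]
contact_force: [0.4, -0.4, -3.5]
gripper_width: 0.0095
gripper_force: 45.0
```

```bash
python3 -c "
from h import *
s,M=st();z=M[:,2];print('mid',s['tcp_pos']+.033*z,'edge z',(s['tcp_pos']+.103*z)[2])
c=cap('scene');cv2.imwrite('pics/s3.png',cv2.resize(c['img'][80:280,200:440,::-1],None,fx=3,fy=3))"
```

```text
t 41.1333 j [  6.5958 -11.6471 -38.6724 -45.2147 -14.6262  51.8908] tcp [ 0.5292 -0.0066  0.23  ] rpy [-126.7353    0.1557  -70.598 ] w 0.009544477614132263
tilt 53.264838517197646 az 19.518188367969646 tile x to up 36.73560286910644 tool x dz -0.002717588781004754
mid [0.5542 0.0022 0.2102] edge z 0.16837607269404115
```

View pics/s3.png

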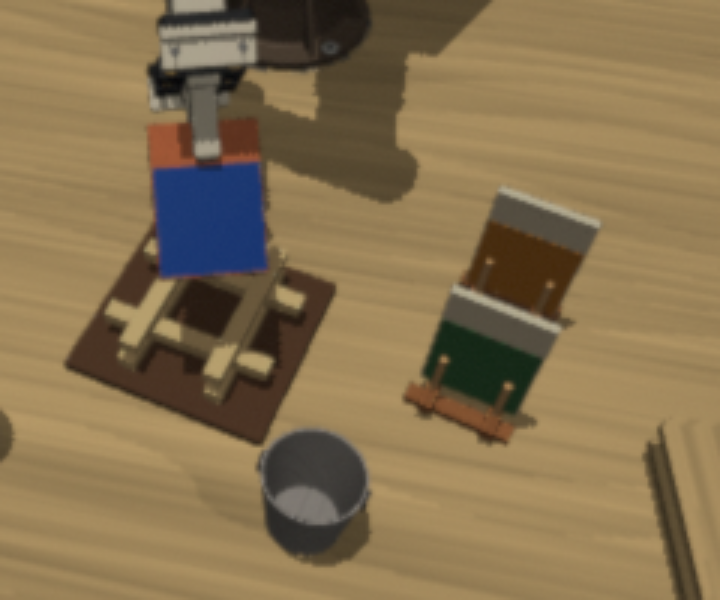

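The picture shows the tile held blue face up over the crib (about (210,220)). Its middle is about 10 mm from the board's centre and its lower edge 108 mm above the slats. The crib slats, other tiles and pail are unmoved, so I'm handing in.

```bash
python3 -c "
from plant import order
print(order.close_job())"
```

```text
the job is handed in; nothing more can be done
None
```

Job handed in: both spare slats are on the crib as its third layer, and the blue tile is held blue face up over its middle, about 53° back from upright with its lower edge about 11 cm above the slats. The last pictures showed nothing else moved; the hand-in returned no verdict.

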